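Right the tipped sample jars and close the lane

TASK

Two of the sample jars in the lane by the vacuum chamber have tipped over. Stand both upright, caps up, flat on the lane's floor between its rails and centred on the two empty yellow bay marks, one jar to a bay, leaving their neighbours standing where they are and the other things on the table alone. Then slide the blue end stop up against the last jar of the row without shoving that jar off its mark.

Things in the scene. Friction and masses are not known exactly. Their poses are not given: they have to be found in the camera images.
- lane: black strip 80 x 645 mm fixed to the table, floor 6 mm up; along each side an aluminium rail 4 mm thick, top 14 mm above the table, 62 mm clear between them. Four yellow 56 mm squares 115 mm apart mark the bays. Origin: midway between bays 2 and 3, at table height; y along the lane to the end closed by an upright wall (45 mm tall, robot's left, 90 mm past bay 1), x across it, away from the robot, z up
- jar_a: one of the two tipped jars, square white plastic jar, body 50 x 50 x 94 mm, on top a round green cap 44 mm wide and 24 mm tall (118 mm in all), 0.14 to 0.28 kg. Origin: middle of the square body, 47 mm above the foot; z from foot to cap. It starts lying on one flat side across both rails over an empty bay, cap away from the robot
- jar_b: the other tipped jar, square white plastic jar, body 50 x 50 x 94 mm, on top a round green cap 44 mm wide and 24 mm tall (118 mm in all), 0.14 to 0.28 kg. Origin: middle of the square body, 47 mm above the foot; z from foot to cap. It starts lying across both rails over another empty bay, cap towards the robot
- jar_c: a neighbour jar, standing upright in a bay from the start; square white plastic jar, body 50 x 50 x 94 mm, on top a round green cap 44 mm wide and 24 mm tall (118 mm in all), 0.14 to 0.28 kg. Origin: middle of the square body, 47 mm above the foot; z from foot to cap
- jar_d: a neighbour jar, standing upright in a bay from the start; square white plastic jar, body 50 x 50 x 94 mm, on top a round green cap 44 mm wide and 24 mm tall (118 mm in all), 0.14 to 0.28 kg. Origin: middle of the square body, 47 mm above the foot; z from foot to cap
- bay1 (a point): centre of yellow bay mark 1 on the lane's floor (1 is next to the end wall, 4 next to the sliding stop); axes as the lane's. Which jar is at which bay changes
- bay2 (a point): centre of yellow bay mark 2 on the lane's floor (1 is next to the end wall, 4 next to the sliding stop); axes as the lane's. Which jar is at which bay changes
- bay3 (a point): centre of yellow bay mark 3 on the lane's floor (1 is next to the end wall, 4 next to the sliding stop); axes as the lane's. Which jar is at which bay changes
- bay4 (a point): centre of yellow bay mark 4 on the lane's floor (1 is next to the end wall, 4 next to the sliding stop); axes as the lane's. Which jar is at which bay changes
- stop (a joint): travel of the end stop along the lane, 0 to 0.11 m, growing towards the jars (lane's +y); about 3 N of friction, stays where it is left. A blue block 58 mm wide, 24 mm thick along the lane, 36 mm tall, with a low blue tail behind it that carries an upright black grip fin 44 mm wide across the lane, 12 mm thick along it, its top 74 mm above the lane's floor
- stop_face (a point): middle of the stop's face that looks at the jars, 20 mm above the lane's floor; axes as the lane's
- stop_grip (a point): in the middle of the stop's black grip fin, 54 mm above the lane's floor and 60 mm behind the stop's face; axes as the lane's
- flange: bystander: a round steel flange 150 mm wide and 20 mm high lying on the table; origin under its centre
- vial: bystander: a standing round clear jar with a black lid, 60 mm wide, 75 mm tall; origin under its centre
- post: bystander: a steel post on a round foot 60 mm wide with a black clamp on top, 100 mm tall; origin under its centre
- wrench: bystander: a steel wrench 180 mm long lying on the table beyond the lane; its x runs along it
There are look-alikes about, which are no part of the job. Leave any orange or red look-alike of the jar_c alone.

How it is judged:
On the way, in this order (a step that is already met when the one before it is completed fails the run):
1. both tipped jars stand upright in bays of the lane (angle between each of jar_a, jar_b's own z axis and vertical below 0.1 rad and z of jar_a in the frame of lane between 0.049 and 0.057 m and (horizontal distance between jar_a and bay1 below 0.02 m or horizontal distance between jar_a and bay2 below 0.02 m or horizontal distance between jar_a and bay3 below 0.02 m or horizontal distance between jar_a and bay4 below 0.02 m) and linear speed of each of jar_a, jar_b below 0.02 m/s and z of jar_b in the frame of lane between 0.049 and 0.057 m and (horizontal distance between jar_b and bay1 below 0.02 m or horizontal distance between jar_b and bay2 below 0.02 m or horizontal distance between jar_b and bay3 below 0.02 m or horizontal distance between jar_b and bay4 below 0.02 m)), for 0.2 s.
2. the end stop is closed up to the last jar ((horizontal distance between stop_face and jar_a below 0.037 m or horizontal distance between stop_face and jar_b below 0.037 m or horizontal distance between stop_face and jar_c below 0.037 m or horizontal distance between stop_face and jar_d below 0.037 m) and velocity of joint stop between -0.02 and 0.02 m/s), for 0.2 s.
At the end, for the whole second after the job is handed in: All four jars stand upright (within 0.1 rad), feet on the lane's floor between the rails (within 4 mm in height), each at rest within 20 mm of the centre of a bay mark, and the end stop is at rest with its face within 37 mm of the last jar's centre (a gap of at most about 12 mm) (all of step 1 and all of step 2 and angle between each of jar_c, jar_d's own z axis and vertical below 0.1 rad and z of jar_c in the frame of lane between 0.049 and 0.057 m and (horizontal distance between jar_c and bay1 below 0.02 m or horizontal distance between jar_c and bay2 below 0.02 m or horizontal distance between jar_c and bay3 below 0.02 m or horizontal distance between jar_c and bay4 below 0.02 m) and linear speed of each of jar_c, jar_d below 0.02 m/s and z of jar_d in the frame of lane between 0.049 and 0.057 m and (horizontal distance between jar_d and bay1 below 0.02 m or horizontal distance between jar_d and bay2 below 0.02 m or horizontal distance between jar_d and bay3 below 0.02 m or horizontal distance between jar_d and bay4 below 0.02 m)); the robot touches nothing.
It fails at once if a neighbour jar is tipped (more than 20 degrees) or shoved more than 30 mm (angle between any of jar_c, jar_d's own z axis and vertical above 0.35 rad or distance of any of jar_c, jar_d from where it was at the start of the episode above 0.03 m).
It fails at once if another thing on the table is moved more than 40 mm (distance of any of flange, vial, post, wrench from where it was at the start of the episode above 0.04 m).
It also fails if it takes over 72 s, if anything falls off the work surface, if the arm or the gripper's body presses on something with over 40 N, if the wrist force passes 120 N, or if a joint passes its speed limit or range.

ROBOT

A 6-joint arm with a two-finger parallel gripper is mounted at the origin on the work surface. World frame = base frame: x ahead of the robot, y to its left, z up, the work surface at z = 0. Lengths are in m, angles in rad, forces in N, time in s.
With the tool pointing down it reaches from about 0.35 to 0.975 m from the base axis. Payload 4.9 kg.
Tool frame: the origin (TCP) lies at the very end of the fingers, on their centre line; the grasp point (between the pads) lies 19 mm behind it (manip.hold_point_z is the distance from the TCP to the grasp point, in m); z points along the fingers, y is the direction in which the jaws open and shut (so a half turn about z gives the same grasp; the last joint's range is limited). The gripper opens to 85 mm and grips with 20 to 120 N. Pads are 22 mm wide; open, the fingers measure 114 mm over their backs; the gripper's body (76 mm by 85 mm) begins 54 mm behind the grasp point. The pads swing forward as they close: fully open they stand 13 mm farther back than shut.
Start: joints at [-1.469, 0.053, 1.613, -0, 1.476, -0.119], TCP at [0.137, -0.61, 0.231] pointing down, gripper open.
Joint ranges: [-3.01, 3.01], [-1.01, 2.22], [0.06, 2.58], [-1.02, 4.17], [0.09, 2.62], [-3.14, 3.14]. Speed limits (rad/s): [2.57, 2.57, 3.14, 3.14, 3.14, 3.14].

INTERFACE

Orientations are given as a unit quaternion [w, x, y, z].
In Python, from plant import monitor, grab_frame, camera_params, ticket, manip gives the robot as it stands.
- The arm moves only by the tool play_rows, never from a script. Its argument "commands" is a list of rows, each an object of numbers: "dx", "dy", "dz": the shift along the tool's x, y, z in cm; "rx", "ry", "rz": the turn, a rotation vector about the tool's x, y, z in rad; "claw": the closure, from 0 (fully open) to 1 (shut). In form: [{"dx": .., "dy": .., "dz": .., "rx": .., "ry": .., "rz": .., "claw": ..}, ...]. A call has 1 to 5 rows; each row is the pose to reach, as a shift and turn from the pose measured when the call began, along the tool's axes at that moment; what a row does not reach only later rows make up. A row lasts 1/10 s, in which the tool goes at most 50 mm and 8.59 degrees, less where a joint would pass 70% of its speed; a pose out of reach is approached as far as the arm can. A call with a gripper value outside its range is refused whole. The fingers move at their own pace and stop on an object; the grip force is fixed at half the most. Time passes only in rows, so rows that repeat a pose let the fingers close. It gives the time, the measured TCP pose, the force and the opening at its end, in the units of the state.
- monitor.state(): the state, without advancing time (a new reading comes with each control period).
- grab_frame(name): name is "scene" or "top" or "wrist"; returns the picture (384x512x3 uint8, blue, green, red); there is no depth.
- camera_params(name): a dict with "fx", "fy", "cx", "cy" (pixels), "rvec" (rotation vector, rad) and "tvec" (3), from world to camera coordinates, as OpenCV has them; the wrist camera has in their place "tool_from_camera" (4x4, takes a point from camera to tool coordinates, whose origin is the TCP and whose axes are the flange's). Camera axes: x right, y down, z forward; pixel columns grow to the right and rows downward; lengths in m; the calibration is good to about 2 mm. A picture is of the moment at which its call begins: read the wrist's pose just before it. camera_params takes no time and is no camera call.
- ticket.job_done(): hands the job in, once; it reports no verdict.
The state is a dict: "time": time; "joint_pos": joint angles; "joint_vel": joint speeds; "joint_efforts": joint torques, N m; "tool_pos": TCP position; "tool_rot": TCP orientation; "contact_force": force on the tool from outside, world axes, zero at the start; "ft_torque": the same for the moment, N m; "gripper_width": opening from 0.0 (shut) to 1.0 (fully open).
Only numpy, scipy, OpenCV 4.12 (cv2) and the standard library are available. Lean on these libraries where they do the work, as an engineer would, in place of code of your own. Each camera call takes 0.05 s, during which the arm holds its last target.

## Working session

There is one attempt and no reset: what is moved stays moved. The work goes in short steps, Python scripts to look and compute and a tool call to move; the robot and the scene stay as the last step left them, time stands still between calls to the robot, and variables do not carry over. Pictures are saved under pics/ and viewed, and the job is handed in when it is done.

Besides the shell and the picture viewer there is one more tool, called after "Call:" by a JSON object that holds its "fn" and its "kwargs". play_rows: Moves the arm, as the interface text tells. Its arguments: {"type":"object","properties":{"commands":{"type":"array"}},"required":["commands"]}

```bash
mkdir -p pics; ls; python3 - <<'E'
from plant import monitor, grab_frame, camera_params, ticket, manip
import cv2
print(monitor.state()); print(manip.hold_point_z)
for n in ("scene","top","wrist"):
    im=grab_frame(n); cv2.imwrite(f"pics/{n}0.png",im); print(n,camera_params(n))
E
```

```text
pics
{'time': 0.0, 'joint_pos': array([-1.46901056e+00,  5.33639524e-02,  1.61427384e+00, -9.84289911e-06,
        1.47600744e+00, -1.18966053e-01]), 'joint_vel': array([ 0.0001613 ,  0.00010274, -0.00146073, -0.00076191, -0.00063698,
       -0.00061596]), 'joint_efforts': array([-4.35247211e-04, -3.93688023e+01, -3.70176816e+01, -2.05909323e-04,
        6.97641299e-03,  1.16536274e-06]), 'tool_pos': array([ 0.13680733, -0.60921106,  0.23007067]), 'tool_rot': array([-1.02629464e-03,  9.93914186e-01,  1.10152341e-01,  3.91717701e-06]), 'contact_force': array([ 0.12397843, -0.37521288, -0.02914541]), 'ft_torque': array([-0.03325308,  0.03364406,  0.02241382]), 'gripper_width': 1.0007152070674794}
0.0187
scene {'fx': 408.31349709990974, 'fy': 408.31349709990974, 'cx': 260.24666251076553, 'cy': 199.0748719112353, 'rvec': array([ 1.85175521,  1.80780311, -0.65406523]), 'tvec': array([-0.02451682, -0.42009579,  1.88788091])}
top {'fx': 431.02885845403904, 'fy': 431.02885845403904, 'cx': 250.0421116999833, 'cy': 190.32772010267357, 'rvec': array([ 2.17779997, -2.17425276,  0.14063805]), 'tvec': array([-0.01940275,  0.5624848 ,  1.46195744])}
wrist {'fx': 279.8504952962391, 'fy': 279.8504952962391, 'cx': 259.9642037300161, 'cy': 190.32590754962504, 'tool_from_camera': array([[ 5.78258469e-04, -9.61783215e-01, -2.73811454e-01,
         6.84089305e-02],
       [ 9.99999832e-01,  5.63395824e-04,  1.32915277e-04,
         8.88350124e-04],
       [ 2.64285474e-05, -2.73811485e-01,  9.61783380e-01,
        -1.42405853e-01],
       [ 0.00000000e+00,  0.00000000e+00,  0.00000000e+00,
         1.00000000e+00]])}
```

View pics/scene0.png

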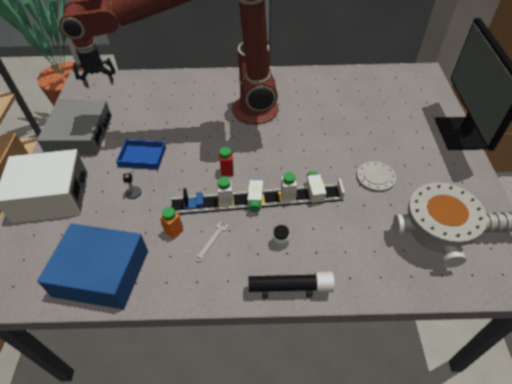

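View pics/top0.png

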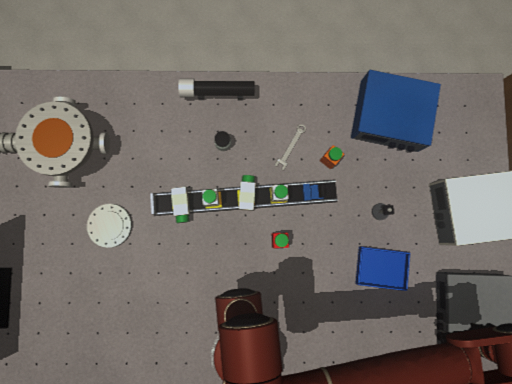

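View pics/wrist0.png

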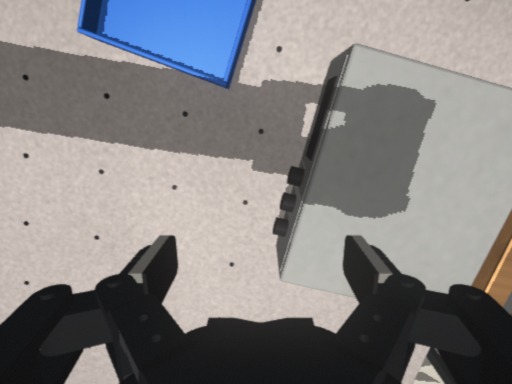

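```bash
python3 - <<'E'
import cv2
im=cv2.imread("pics/top0.png")
c=im[160:240,140:350]; cv2.imwrite("pics/top0c.png",cv2.resize(c[:, :105],None,fx=7,fy=7,interpolation=cv2.INTER_CUBIC))
cv2.imwrite("pics/top0d.png",cv2.resize(c[:, 95:],None,fx=6.5,fy=6.5,interpolation=cv2.INTER_CUBIC))
E
```

```text
(no output)
```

View pics/top0c.png

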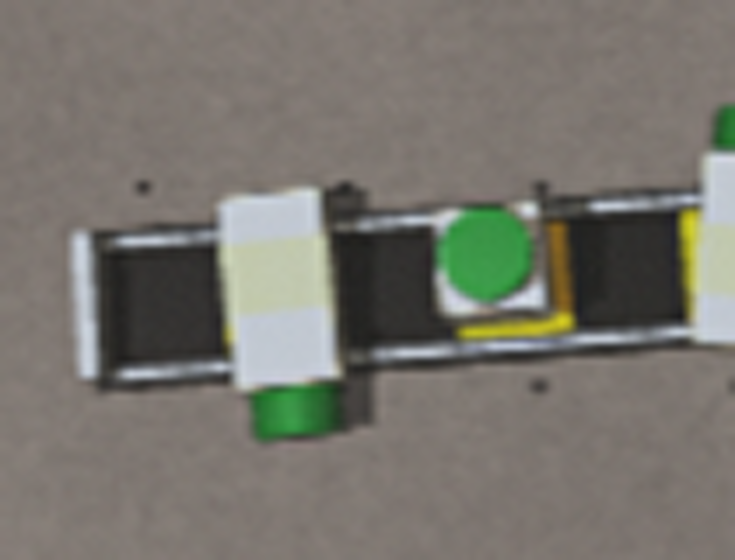

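View pics/top0d.png

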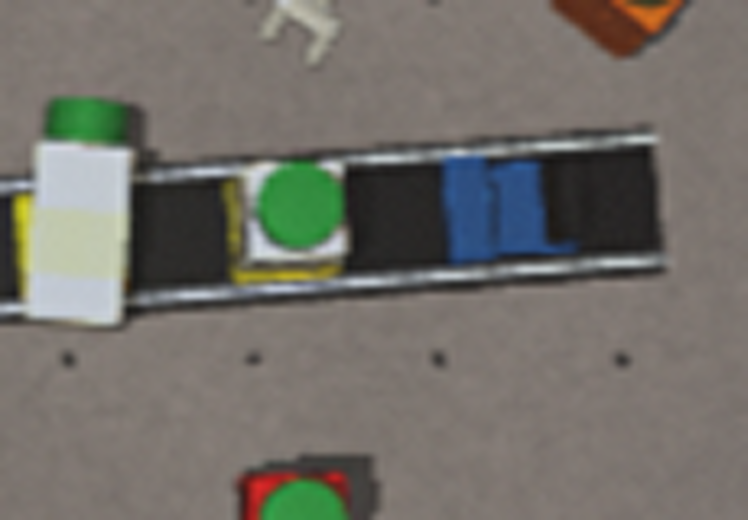

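```bash
cat > h.py <<'E'
import numpy as np, cv2
from scipy.optimize import least_squares
from scipy.spatial.transform import Rotation as R
from plant import monitor, grab_frame, camera_params, ticket, manip
def proj(n,P,cp=None):
    c=cp or camera_params(n); K=np.array([[c['fx'],0,c['cx']],[0,c['fy'],c['cy']],[0,0,1]])
    if n=='wrist':
        s=monitor.state(); T=np.eye(4); q=s['tool_rot']; T[:3,:3]=R.from_quat([q[1],q[2],q[3],q[0]]).as_matrix(); T[:3,3]=s['tool_pos']
        M=np.linalg.inv(T@c['tool_from_camera']); rv=cv2.Rodrigues(M[:3,:3])[0]; tv=M[:3,3]
    else: rv,tv=c['rvec'],c['tvec']
    return cv2.projectPoints(np.atleast_2d(np.array(P,float)),rv,tv,K,None)[0][:,0]
def back(n,uv,z):
    c=camera_params(n); K=np.array([[c['fx'],0,c['cx']],[0,c['fy'],c['cy']],[0,0,1]])
    if n=='wrist':
        s=monitor.state(); T=np.eye(4); q=s['tool_rot']; T[:3,:3]=R.from_quat([q[1],q[2],q[3],q[0]]).as_matrix(); T[:3,3]=s['tool_pos']
        T=T@c['tool_from_camera']; Rw,o=T[:3,:3],T[:3,3]
    else:
        Rw=cv2.Rodrigues(c['rvec'])[0].T; o=-Rw@c['tvec']
    d=Rw@np.linalg.solve(K,[uv[0],uv[1],1]); return o+d*(z-o[2])/d[2]
def l2w(p,L): # lane->world
    c,s=np.cos(L[2]),np.sin(L[2]); p=np.atleast_2d(np.array(p,float))
    return np.c_[L[0]+c*p[:,0]-s*p[:,1],L[1]+s*p[:,0]+c*p[:,1],p[:,2]]
E
python3 - <<'E'
from h import *
c1=lambda u,v:(140+(u+.5)/7-.5,160+(v+.5)/7-.5)
c2=lambda u,v:(235+(u+.5)/6.5-.5,160+(v+.5)/6.5-.5)
obs=[((-.028,.0295,.006),c1(573,330)),((-.028,-.1445,.006),c2(232,282)),((-.028,-.2005,.006),c2(342,272)),((.028,.0295,.006),c1(567,222))]
rail=[(-.035,c1(360,360)),(-.035,c1(680,338)),(-.035,c2(160,305)),(-.035,c2(660,269)),(.035,c1(360,212)),(.035,c1(640,196)),(.035,c2(170,162)),(.035,c2(655,130))]
f=lambda L: np.r_[(proj('top',l2w([o[0] for o in obs],L))-np.array([o[1] for o in obs])).ravel(),
   [ 300*(np.dot(back('top',uv,.014)[:2]-L[:2],[np.cos(L[2]),np.sin(L[2])])-x) for x,uv in rail]]
r=least_squares(f,[.6,0,0]); print(r.x,np.round(r.fun,2))
L=r.x
for b,y in zip('1234',(.1725,.0575,-.0575,-.1725)): print(b,l2w([0,y,.006],L).round(4))
np.save('lane.npy',L)
ci=lambda p:np.linalg.inv([[np.cos(L[2]),-np.sin(L[2])],[np.sin(L[2]),np.cos(L[2])]])@(p[:2]-L[:2])
print('right end',ci(back('top',c2(655,133),.014)),ci(back('top',c2(663,265),.014)))
print('wall',[ci(back('top',c1(*q),.051)) for q in ((70,232),(78,380),(95,232),(100,378))])
print('jar b top corners',[ci(back('top',c1(*q),.064)) for q in ((217,203),(322,187),(236,390),(340,378))],'cap end',[ci(back('top',c1(*q),.05)) for q in ((256,441),(342,436))])
print('jar a',[ci(back('top',c2(*q),.064)) for q in ((36,142),(134,147),(24,316),(124,325))],'cap end',[ci(back('top',c2(*q),.05)) for q in ((48,97),(130,97))])
print('c caps',ci(back('top',c1(487,253),.124)),ci(back('top',c2(301,204),.124)))
print('stop face',ci(back('top',c2(443,157),.042)),ci(back('top',c2(450,263),.042)))
print('red', back('top',c2(305,520),.118))
E
```

```text
[0.5377028  0.05384739 0.07496161] [-0.01 -0.11  0.64  0.04 -0.43  0.42 -0.22 -0.54 -0.34 -0.55 -0.84 -0.93
  0.78  0.17  1.17  0.72]
1 [[0.5248 0.2259 0.006 ]]
2 [[0.5334 0.1112 0.006 ]]
3 [[ 0.542  -0.0035  0.006 ]]
4 [[ 0.5506 -0.1182  0.006 ]]
right end [ 0.03577724 -0.37720488] [-0.03605577 -0.37465327]
wall [array([0.03362813, 0.26758302]), array([-0.0383757 ,  0.26730778]), array([0.03275623, 0.25554268]), array([-0.03818585,  0.25671862])]
jar b top corners [array([0.04104079, 0.19393841]), array([0.04516318, 0.1431782 ]), array([-0.04956157,  0.18983016]), array([-0.04746397,  0.13998484])] cap end [array([-0.07397197,  0.1837288 ]), array([-0.07461696,  0.14232274])]
jar a [array([ 0.04847862, -0.04168693]), array([ 0.04219092, -0.09249811]), array([-0.04171197, -0.02894952]), array([-0.05015288, -0.08028722])] cap end [array([ 0.07370046, -0.04983216]), array([ 0.07061403, -0.09300528])]
c caps [0.00146083 0.06200042] [ 1.00524964e-04 -1.71050062e-01]
stop face [ 0.02782768 -0.25673429] [-0.02869404 -0.25549206]
red [ 0.39364653 -0.11812312  0.118     ]
```

```bash
cat >> h.py <<'E'
Lane=np.load('lane.npy')
def Rst(s):
    q=s['tool_rot']; return R.from_quat([q[1],q[2],q[3],q[0]]).as_matrix()
def Rgoal(yaw,th):
    """tool x horizontal heading=yaw when th=0; th>0: tool points forward (away along heading) by th deg"""
    t=np.radians(th); x=np.array([np.cos(yaw),np.sin(yaw),0]); z=np.array([0,0,-1.]);
    zt=z*np.cos(t)+x*np.sin(t); y=np.cross(z,x); xt=np.cross(y,zt); return np.c_[xt,y,zt]
def plan(hold,yaw,th,off=0.0187):
    """hold: grasp point world; prints the row"""
    s=monitor.state(); G=Rgoal(yaw,th); tcp=np.array(hold)+off*G[:,2]
    R0=Rst(s); d=R0.T@(tcp-s['tool_pos'])*100; r=R.from_matrix(R0.T@G).as_rotvec()
    print('t',round(s['time'],2),'tcp',s['tool_pos'].round(4),'q',s['joint_pos'].round(3),'w',round(s['gripper_width'],3),'F',s['contact_force'].round(1))
    print('goal tcp',tcp.round(4)); print('dx %.2f dy %.2f dz %.2f rx %.4f ry %.4f rz %.4f'%(*d,*r),'| dist %.1fcm ang %.1fdeg'%(np.linalg.norm(d),np.degrees(np.linalg.norm(r))))
    import json
    open('log.txt','a').write(json.dumps([list(map(float,s[k])) for k in('joint_pos','tool_pos','tool_rot')])+'\n')
def show(n,name,crop=None,k=1):
    im=grab_frame(n)
    if crop: u0,v0,u1,v1=crop; im=im[v0:v1,u0:u1]
    cv2.imwrite(f'pics/{name}.png',cv2.resize(im,None,fx=k,fy=k,interpolation=cv2.INTER_CUBIC))
E
python3 - <<'E'
from h import *
A=l2w([-.0003,-.0609,.039],Lane)[0]; B=l2w([-.0027,.1667,.039],Lane)[0]; print(A,B, Lane[2]-.136, Lane[2]+.04)
plan([A[0]-.03,A[1],.25],-.06,0)
E
```

```text
[ 0.54196453 -0.00690405  0.039     ] [0.52252598 0.21987704 0.039     ] -0.06103838860858081 0.1149616113914192
t 0.15 tcp [ 0.1368 -0.6093  0.2304] q [-1.469  0.053  1.614  0.     1.476 -0.119] w 0.998 F [ 0.5  0.  -0. ]
goal tcp [ 0.512  -0.0069  0.2313]
dx 49.80 dy -50.56 dz -0.01 rx -0.0016 ry 0.0000 rz 0.2808 | dist 71.0cm ang 16.1deg
```

Call:
{"fn": "play_rows", "kwargs": {"commands": [{"dx":5,"dy":-5,"dz":0,"rz":0.03,"claw":0},{"dx":10,"dy":-10,"dz":0,"rz":0.08,"claw":0},{"dx":15,"dy":-15,"dz":0,"rz":0.12,"claw":0},{"dx":20,"dy":-20,"dz":0,"rz":0.16,"claw":0},{"dx":25,"dy":-25,"dz":0,"rz":0.2,"claw":0}]}}

```text
invalid input
```

```bash
python3 - <<'E'
from h import *
plan([.512,-.0069,.25],-.06,0)
E
```

```text
t 0.15 tcp [ 0.1368 -0.6093  0.2304] q [-1.469  0.053  1.614  0.     1.476 -0.119] w 0.998 F [ 0.5  0.  -0. ]
goal tcp [ 0.512  -0.0069  0.2313]
dx 49.80 dy -50.56 dz -0.01 rx -0.0016 ry 0.0000 rz 0.2808 | dist 71.0cm ang 16.1deg
```

Perhaps every key must be given.

Call:
{"fn": "play_rows", "kwargs": {"commands": [{"dx":5,"dy":-5,"dz":0,"rx":0,"ry":0,"rz":0.03,"claw":0},{"dx":10,"dy":-10,"dz":0,"rx":0,"ry":0,"rz":0.08,"claw":0},{"dx":15,"dy":-15,"dz":0,"rx":0,"ry":0,"rz":0.12,"claw":0},{"dx":20,"dy":-20,"dz":0,"rx":0,"ry":0,"rz":0.16,"claw":0},{"dx":25,"dy":-25,"dz":0,"rx":0,"ry":0,"rz":0.2,"claw":0}]}}

```text
time: 0.65
tool_pos: [0.2709, -0.3966, 0.2303]
tool_rot: [-0.001, 1.0, 0.009, -0.0]
contact_force: [0.9, -0.0, 0.8]
gripper_width: 0.999
```

```bash
python3 - <<'E'
from h import *
plan([.512,-.0069,.25],-.06,0)
E
```

```text
t 0.65 tcp [ 0.2709 -0.3966  0.2303] q [-1.127e+00 -3.030e-01  1.939e+00  1.000e-03  1.508e+00  4.250e-01] w 0.999 F [ 0.9 -0.   0.8]
goal tcp [ 0.512  -0.0069  0.2313]
dx 24.82 dy -38.52 dz -0.03 rx -0.0020 ry 0.0002 rz 0.0784 | dist 45.8cm ang 4.5deg
```

Call:
{"fn": "play_rows", "kwargs": {"commands": [{"dx":24.8,"dy":-38.5,"dz":0,"rx":0,"ry":0,"rz":0.08,"claw":0},{"dx":24.8,"dy":-38.5,"dz":0,"rx":0,"ry":0,"rz":0.08,"claw":0},{"dx":24.8,"dy":-38.5,"dz":0,"rx":0,"ry":0,"rz":0.08,"claw":0},{"dx":24.8,"dy":-38.5,"dz":0,"rx":0,"ry":0,"rz":0.08,"claw":0},{"dx":24.8,"dy":-38.5,"dz":0,"rx":0,"ry":0,"rz":0.08,"claw":0}]}}

```text
time: 1.15
tool_pos: [0.4022, -0.1837, 0.2308]
tool_rot: [-0.001, 1.0, -0.031, 0.0]
contact_force: [0.1, -0.0, 0.6]
gripper_width: 0.997
```

```bash
python3 - <<'E'
from h import *
plan([.512,-.0069,.25],-.06,0)
E
```

```text
t 1.15 tcp [ 0.4022 -0.1837  0.2308] q [-5.980e-01 -4.100e-01  2.019e+00  2.000e-03  1.533e+00  1.034e+00] w 0.997 F [ 0.1 -0.   0.6]
goal tcp [ 0.512  -0.0069  0.2313]
dx 9.87 dy -18.33 dz -0.01 rx -0.0016 ry -0.0004 rz -0.0019 | dist 20.8cm ang 0.1deg
```

Call:
{"fn": "play_rows", "kwargs": {"commands": [{"dx":9.9,"dy":-18.3,"dz":0,"rx":0,"ry":0,"rz":0,"claw":0},{"dx":9.9,"dy":-18.3,"dz":0,"rx":0,"ry":0,"rz":0,"claw":0},{"dx":9.9,"dy":-18.3,"dz":0,"rx":0,"ry":0,"rz":0,"claw":0},{"dx":9.9,"dy":-18.3,"dz":0,"rx":0,"ry":0,"rz":0,"claw":0},{"dx":9.9,"dy":-18.3,"dz":0,"rx":0,"ry":0,"rz":0,"claw":0}]}}

```text
time: 1.65
tool_pos: [0.5135, -0.0032, 0.2308]
tool_rot: [-0.002, 1.0, -0.028, 0.0]
contact_force: [-0.5, -1.0, 0.6]
gripper_width: 0.999
```

```bash
python3 - <<'E'
from h import *
plan([.512,-.0069,.25],-.06,0)
show('wrist','w1',None,1.5)
import json
D=[json.loads(l) for l in open('log.txt')]
def fk(p,q):
    a,h,l1,l2,b2,d,e,lat,q0=p
    q1=q[0]; A=q[1]; B=A+q[2]; C=B+q[4]
    r=a+l1*np.sin(A)+l2*np.sin(B)+b2*np.cos(B)+d*np.sin(C)+e*np.cos(C); z=h+l1*np.cos(A)+l2*np.cos(B)-b2*np.sin(B)+d*np.cos(C)-e*np.sin(C)
    return np.array([r*np.cos(q1+q0)-lat*np.sin(q1+q0),r*np.sin(q1+q0)+lat*np.cos(q1+q0),z])
f=lambda p:np.r_[np.concatenate([(fk(p,np.array(d[0]))-d[1])*1000 for d in D]),.01*(np.array(p)*100)]
r=least_squares(f,[0,.3,.4,.4,0,.25,0,.07,0]); print(r.x.round(4),abs(r.fun[:3*len(D)]).max(),len(D))
E
```

```text
t 1.65 tcp [ 0.5135 -0.0032  0.2308] q [-0.153 -0.218  1.869  0.003  1.491  1.474] w 0.999 F [-0.5 -1.   0.6]
goal tcp [ 0.512  -0.0069  0.2313]
dx -0.12 dy 0.38 dz -0.05 rx -0.0030 ry 0.0000 rz 0.0035 | dist 0.4cm ang 0.3deg
[-0.0024  0.0887  0.426   0.6089  0.0941  0.1314 -0.0028  0.0759 -0.0026] 0.4628400598502428 5
```

View pics/w1.png

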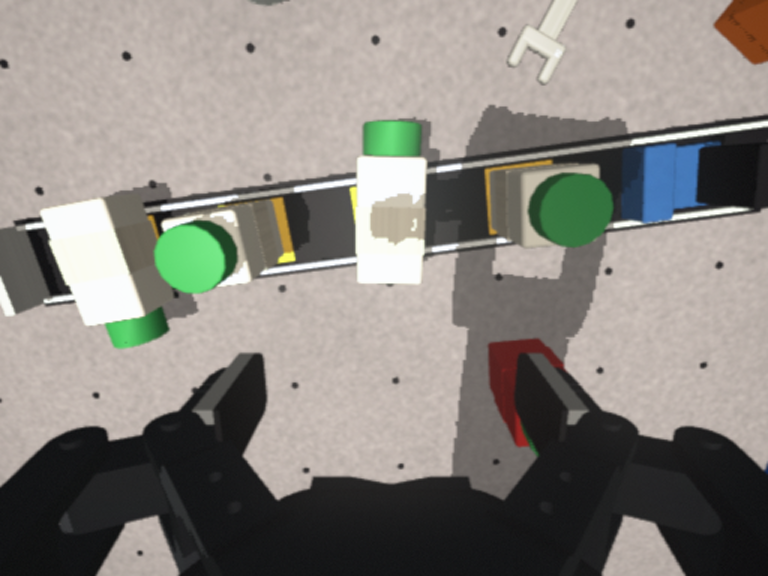

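```bash
python3 - <<'E'
from h import *
L=Lane
def ci(p): c,s=np.cos(L[2]),np.sin(L[2]); d=p[:2]-L[:2]; return np.array([c*d[0]+s*d[1],-s*d[0]+c*d[1]]).round(4)
w=lambda u,v,z: ci(back('wrist',((u+.5)/1.5-.5,(v+.5)/1.5-.5),z))
print('a',[w(*q,.064) for q in((357,158),(426,157),(357,283),(423,283))])
print('b',[w(*q,.064) for q in((42,213),(105,196),(84,325),(144,309))])
print('cap bay2',w(197,258,.124),'bay4',w(571,210,.124))
print('bay2 corners',w(283,196,.006),w(295,260,.006),'bay4',w(487,170,.006),'bay3',w(352,187,.006))
print('stop face top',w(642,146,.042),w(625,218,.042))
print('rails',w(320,258,.014),w(470,239,.014),w(600,213,.014),w(330,180,.014),w(460,160,.014))
E
```

```text
a [array([ 0.0478, -0.0431]), array([ 0.0421, -0.0914]), array([-0.0426, -0.0292]), array([-0.0492, -0.0792])]
b [array([0.04 , 0.191]), array([0.0457, 0.1415]), array([-0.0485,  0.1894]), array([-0.0417,  0.1386])]
cap bay2 [0.0015 0.0574] bay4 [ 0.0008 -0.1676]
bay2 corners [0.0269 0.0289] [-0.0296  0.0295] bay4 [ 0.0255 -0.1459] bay3 [ 0.0266 -0.031 ]
stop face top [ 0.0289 -0.2542] [-0.0236 -0.2427]
rails [-0.0292  0.0054] [-0.0296 -0.1257] [-0.0219 -0.2366] [ 0.0348 -0.0145] [ 0.0365 -0.1228]
```

```bash
python3 - <<'E'
from h import *
plan([.542,-.0069,.16],-.06,50)
print('vial',back('top',(223,140),.075),'post',back('top',(385,210),.1))
E
```

```text
t 1.7 tcp [ 0.5132 -0.004   0.2307] q [-0.154 -0.219  1.869  0.003  1.491  1.473] w 1.0 F [-0.4  0.2  0.8]
goal tcp [ 0.5563 -0.0078  0.148 ]
dx 4.33 dy 0.15 dz 8.27 rx -0.0038 ry 0.8730 rz 0.0015 | dist 9.3cm ang 50.0deg
vial [0.72941446 0.07443379 0.075     ] post [ 0.49082199 -0.46336941  0.1       ]
```

Call:
{"fn": "play_rows", "kwargs": {"commands": [{"dx":0.8,"dy":0,"dz":1.6,"rx":0,"ry":0.15,"rz":0,"claw":0},{"dx":1.6,"dy":0,"dz":3.2,"rx":0,"ry":0.3,"rz":0,"claw":0},{"dx":2.4,"dy":0,"dz":4.8,"rx":0,"ry":0.45,"rz":0,"claw":0},{"dx":3.2,"dy":0,"dz":6.4,"rx":0,"ry":0.6,"rz":0,"claw":0},{"dx":4,"dy":0,"dz":8,"rx":0,"ry":0.75,"rz":0,"claw":0}]}}

```text
time: 2.2
tool_pos: [0.553, -0.0076, 0.1512]
tool_rot: [0.011, 0.929, -0.028, 0.37]
contact_force: [1.0, 0.8, -0.7]
gripper_width: 1.0
```

```bash
python3 - <<'E'
from h import *
plan([.542,-.0069,.16],-.06,50)
E
```

```text
t 2.2 tcp [ 0.553  -0.0076  0.1512] q [-0.197 -0.51   2.353  0.181  0.554  1.317] w 1.0 F [ 1.   0.8 -0.7]
goal tcp [ 0.5563 -0.0078  0.148 ]
dx 0.02 dy -0.00 dz 0.46 rx -0.0012 ry 0.1153 rz -0.0002 | dist 0.5cm ang 6.6deg
```

```bash
cat > fkm.py <<'E'
from h import *
import json
D=[json.loads(l) for l in open('log.txt')]
def fkR(p,q):
    a,h,l1,l2,b2,d,e,lat,lat2=p
    y=lambda t:R.from_euler('y',t).as_matrix(); z=lambda t:R.from_euler('z',t).as_matrix()
    T=z(q[0]); P=T@[a,lat,h]; T=T@y(q[1]); P=P+T@[0,0,l1]; T=T@y(q[2]); P=P+T@[b2,0,l2]; T=T@z(q[3])@y(q[4]); P=P+T@[e,lat2,d]
    T=T@z(q[5]); return P,T
def fit():
    f=lambda p:np.r_[np.concatenate([(fkR(p,np.array(d[0]))[0]-d[1])*1000 for d in D]),.02*(np.array(p)*100)]
    r=least_squares(f,[0,.3,.4,.4,0,.25,0,.03,.03]); return r.x,abs(r.fun[:3*len(D)]).max()
def Rq(q): return R.from_quat([q[1],q[2],q[3],q[0]]).as_matrix()
P,err=fit()
M=[fkR(P,d[0])[1].T@Rq(d[2]) for d in D]; RT=R.from_matrix(M).mean().as_matrix()
lo=np.array([-3.01,-1.01,.06,-1.02,.09,-3.14]);hi=np.array([3.01,2.22,2.58,4.17,2.62,3.14])
def ik(hold,yaw,th,q0=None):
    G=Rgoal(yaw,th); tcp=np.array(hold)+.0187*G[:,2]
    def f(q):
        p,T=fkR(P,q); return np.r_[(p-tcp)*100,R.from_matrix(G.T@T@RT).as_rotvec()*30]
    r=least_squares(f,q0 if q0 is not None else np.clip(D[-1][0],lo+.01,hi-.01),bounds=(lo,hi)); return r.x.round(3),np.abs(r.fun).max().round(3)
E
python3 - <<'E'
from fkm import *
print(P.round(4),err); print(RT.round(3)); print([R.from_matrix(RT.T@m).magnitude().round(4) for m in M])
for th in(60,55,50,45,40,30): print(th,ik([.542,-.0035,.062],.075,th), ik([.5248,.2259,.062],.075,th))
for th in(-30,-40,-45,-50,-60): print(th,ik([.542,-.0035,.04],.075,th), ik([.5248,.2259,.062],.075,th))
E
```

```text
[0.0114 0.2284 0.4261 0.6072 0.0936 0.272  0.0089 0.0307 0.0435] 0.07643158077275114
[[ 0. -1.  0.]
 [ 1.  0.  0.]
 [-0.  0.  1.]]Traceback (most recent call last):
  File "<stdin>", line 2, in <module>
AttributeError: 'float' object has no attribute 'round'
```

```bash
python3 - <<'E'
from fkm import *
print([float(R.from_matrix(RT.T@m).magnitude()) for m in M])
for th in(60,55,50,45,40,30): print(th,ik([.542,-.0035,.062],.075,th), ik([.5248,.2259,.042],.115,th))
for th in(-30,-40,-45,-50,-60): print(th,ik([.542,-.0035,.04],.075,th), ik([.5248,.2259,.062],.075,th))
E
```

```text
[4.843405810034733e-16, 4.843405810034733e-16, 6.139277231910917e-16, 3.6280978271975117e-16, 4.565128013921256e-16, 7.659010935638768e-16, 6.917713376066434e-16]
60 (array([-0.049, -0.214,  2.524,  2.667,  0.237, -1.17 ]), np.float64(0.0)) (array([ 0.378, -0.206,  2.329, -1.02 ,  0.18 ,  2.738]), np.float64(3.491))
55 (array([-0.099, -0.238,  2.521,  2.148,  0.171, -0.685]), np.float64(0.0)) (array([ 0.405, -0.168,  2.304, -1.02 ,  0.233,  2.761]), np.float64(1.876))
50 (array([-0.194, -0.26 ,  2.495,  1.328,  0.212,  0.073]), np.float64(0.0)) (array([ 0.429, -0.132,  2.283, -1.02 ,  0.277,  2.78 ]), np.float64(0.149))
45 (array([-0.231, -0.271,  2.443,  0.813,  0.298,  0.561]), np.float64(0.0)) (array([ 0.387, -0.133,  2.265, -0.677,  0.308,  2.419]), np.float64(0.0))
40 (array([-0.233, -0.264,  2.387,  0.533,  0.394,  0.833]), np.float64(0.0)) (array([ 0.359, -0.126,  2.241, -0.437,  0.375,  2.169]), np.float64(0.0))
30 (array([-0.212, -0.215,  2.277,  0.257,  0.589,  1.105]), np.float64(0.0)) (array([ 0.327, -0.086,  2.17 , -0.202,  0.553,  1.928]), np.float64(0.0))
-30 (array([-0.102,  0.401,  1.648, -0.088,  1.609,  1.414]), np.float64(0.0)) (array([0.24 , 0.421, 1.591, 0.082, 1.648, 1.72 ]), np.float64(0.0))
-40 (array([-0.093,  0.506,  1.555, -0.11 ,  1.77 ,  1.42 ]), np.float64(0.0)) (array([0.232, 0.523, 1.503, 0.103, 1.806, 1.716]), np.float64(0.0))
-45 (array([-0.089,  0.558,  1.511, -0.121,  1.849,  1.421]), np.float64(0.0)) (array([0.229, 0.574, 1.462, 0.114, 1.884, 1.715]), np.float64(0.0))
-50 (array([-0.086,  0.609,  1.469, -0.131,  1.927,  1.421]), np.float64(0.0)) (array([0.226, 0.624, 1.423, 0.125, 1.96 , 1.716]), np.float64(0.0))
-60 (array([-0.081,  0.708,  1.393, -0.154,  2.078,  1.417]), np.float64(0.0)) (array([0.221, 0.72 , 1.351, 0.148, 2.108, 1.72 ]), np.float64(0.0))
```

```bash
cat >> h.py <<'E'
def ax(yaw): return np.array([np.cos(yaw),np.sin(yaw),0])
E
python3 - <<'E'
from fkm import *
A=l2w([-.0004,-.0608,.041],Lane)[0]; g=A+.028*ax(-.065); print(g.round(4))
zt=Rgoal(-.065,-50)[:,2]
print(ik(g,-.065,-50),ik(g-.1*zt,-.065,-50))
b=l2w([0,-.0575,.081],Lane)[0]; print(ik(b,.075,40),ik(b+[0,0,.06],.075,40),ik(b+[0,0,.06],-.065,40))
plan(g-.1*zt+[0,0,.05],-.065,-50)
E
```

```text
[ 0.5698 -0.0086  0.041 ]
(array([-0.125,  0.662,  1.394, -0.05 ,  1.957,  1.513]), np.float64(0.0)) (array([-0.12 ,  0.735,  1.158, -0.049,  2.12 ,  1.51 ]), np.float64(0.0))
(array([-0.235, -0.31 ,  2.379,  0.475,  0.443,  0.895]), np.float64(0.0)) (array([-0.237, -0.432,  2.342,  0.363,  0.589,  1.022]), np.float64(0.0)) (array([-0.18 , -0.441,  2.33 ,  0.139,  0.562,  1.365]), np.float64(0.0))
t 2.2 tcp [ 0.553  -0.0076  0.1512] q [-0.197 -0.51   2.353  0.181  0.554  1.317] w 1.0 F [ 1.   0.8 -0.7]
goal tcp [ 0.6319 -0.0127  0.1433]
dx 5.21 dy 0.04 dz 6.01 rx -0.0007 ry -1.6301 rz 0.0064 | dist 8.0cm ang 93.4deg
```

Call:
{"fn": "play_rows", "kwargs": {"commands": [{"dx":0.5,"dy":0,"dz":0.5,"rx":0,"ry":-0.15,"rz":0,"claw":0},{"dx":1,"dy":0,"dz":1,"rx":0,"ry":-0.3,"rz":0,"claw":0},{"dx":1.5,"dy":0,"dz":1.5,"rx":0,"ry":-0.45,"rz":0,"claw":0},{"dx":2,"dy":0,"dz":2,"rx":0,"ry":-0.6,"rz":0,"claw":0},{"dx":2.5,"dy":0,"dz":2.5,"rx":0,"ry":-0.75,"rz":0,"claw":0}]}}

```text
time: 2.7
tool_pos: [0.5884, -0.0113, 0.1513]
tool_rot: [0.0, 1.0, -0.031, 0.001]
contact_force: [0.9, -0.2, 0.7]
gripper_width: 1.002
```

```bash
python3 - <<'E'
from fkm import *
g=np.array([.5698,-.0086,.041])
zt=Rgoal(-.065,-50)[:,2]
plan(g-.1*zt+[0,0,.05],-.065,-50)
E
```

```text
t 2.7 tcp [ 0.5884 -0.0113  0.1513] q [-0.146  0.027  1.776  0.     1.336  1.486] w 1.002 F [ 0.9 -0.2  0.7]
goal tcp [ 0.6319 -0.0126  0.1433]
dx 4.35 dy -0.13 dz 0.82 rx 0.0017 ry -0.8755 rz 0.0037 | dist 4.4cm ang 50.2deg
```

Call:
{"fn": "play_rows", "kwargs": {"commands": [{"dx":0.9,"dy":0,"dz":0.1,"rx":0,"ry":-0.15,"rz":0,"claw":0},{"dx":1.7,"dy":0,"dz":0.2,"rx":0,"ry":-0.3,"rz":0,"claw":0},{"dx":2.5,"dy":0,"dz":0.3,"rx":0,"ry":-0.45,"rz":0,"claw":0},{"dx":3.3,"dy":-0.1,"dz":0.5,"rx":0,"ry":-0.6,"rz":0,"claw":0},{"dx":4,"dy":-0.1,"dz":0.8,"rx":0,"ry":-0.75,"rz":0,"claw":0}]}}

```text
time: 3.2
tool_pos: [0.6292, -0.0145, 0.1444]
tool_rot: [-0.011, 0.931, -0.029, -0.365]
contact_force: [0.3, -0.6, 0.2]
gripper_width: 1.002
```

```bash
python3 - <<'E'
from fkm import *
g=np.array([.5698,-.0086,.041])
zt=Rgoal(-.065,-50)[:,2]
plan(g-.08*zt,-.065,-50)
E
```

```text
t 3.2 tcp [ 0.6292 -0.0145  0.1444] q [-0.123  0.614  1.195 -0.047  2.078  1.504] w 1.002 F [ 0.3 -0.6  0.2]
goal tcp [ 0.6167 -0.0117  0.0804]
dx 3.41 dy -0.21 dz 5.56 rx 0.0017 ry -0.1259 rz 0.0013 | dist 6.5cm ang 7.2deg
```

Call:
{"fn": "play_rows", "kwargs": {"commands": [{"dx":1,"dy":-0.1,"dz":1.5,"rx":0,"ry":-0.07,"rz":0,"claw":0},{"dx":2,"dy":-0.2,"dz":3,"rx":0,"ry":-0.126,"rz":0,"claw":0},{"dx":3.4,"dy":-0.2,"dz":5.5,"rx":0.002,"ry":-0.126,"rz":0,"claw":0},{"dx":3.4,"dy":-0.2,"dz":5.5,"rx":0.002,"ry":-0.126,"rz":0,"claw":0}]}}

```text
time: 3.6
tool_pos: [0.6136, -0.0129, 0.076]
tool_rot: [-0.015, 0.904, -0.03, -0.427]
contact_force: [-0.3, 0.1, -0.4]
gripper_width: 1.0
```

```bash
python3 - <<'E'
from fkm import *
g=np.array([.5698,-.0086,.041])
zt=Rgoal(-.065,-50)[:,2]
plan(g,-.065,-50)
show('wrist','w2',None,1.5); show('scene','s2',(160,120,380,270),3.5)
E
```

```text
t 3.6 tcp [ 0.6136 -0.0129  0.076 ] q [-0.123  0.737  1.186 -0.049  2.1    1.509] w 1.0 F [-0.3  0.1 -0.4]
goal tcp [ 0.5555 -0.0077  0.029 ]
dx -0.07 dy -0.13 dz 7.49 rx -0.0021 ry 0.0097 rz 0.0006 | dist 7.5cm ang 0.6deg
```

View pics/w2.png

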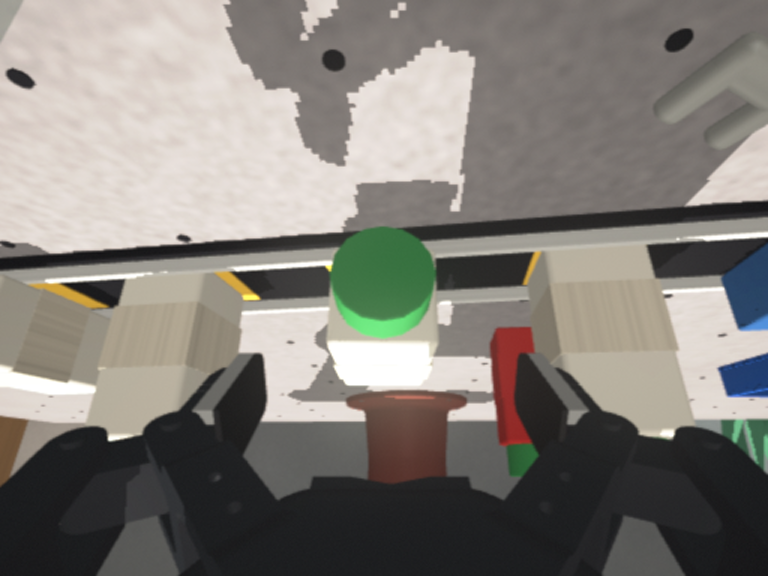

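View pics/s2.png

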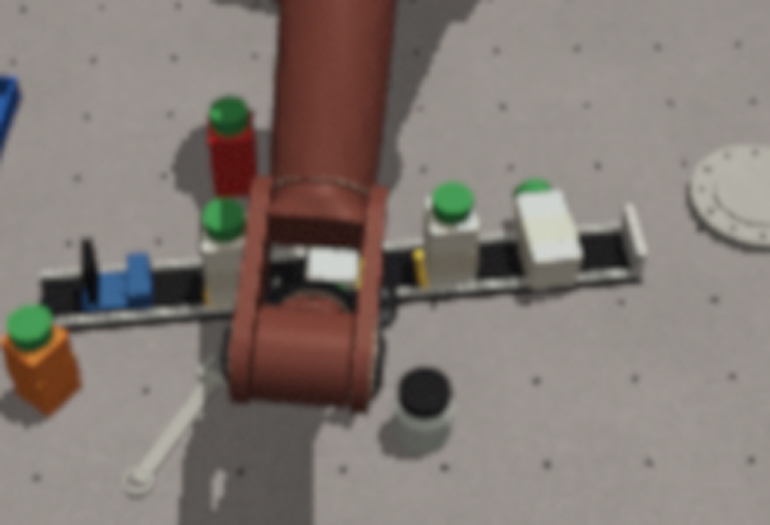

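Call:
{"fn": "play_rows", "kwargs": {"commands": [{"dx":0,"dy":-0.1,"dz":2.5,"rx":0,"ry":0.01,"rz":0,"claw":0},{"dx":-0.1,"dy":-0.1,"dz":5,"rx":0,"ry":0.01,"rz":0,"claw":0},{"dx":-0.1,"dy":-0.1,"dz":6.8,"rx":0,"ry":0.01,"rz":0,"claw":0},{"dx":-0.1,"dy":-0.1,"dz":7.5,"rx":0,"ry":0.01,"rz":0,"claw":0},{"dx":-0.1,"dy":-0.1,"dz":7.5,"rx":0,"ry":0.01,"rz":0,"claw":0}]}}

```text
time: 4.2
tool_pos: [0.5586, -0.0082, 0.035]
tool_rot: [-0.014, 0.908, -0.03, -0.418]
contact_force: [0.7, 0.1, 0.1]
gripper_width: 0.998
```

```bash
python3 - <<'E'
from fkm import *
g=np.array([.5698,-.0086,.041])
plan(g,-.065,-50)
show('wrist','w3',None,1.5)
E
```

```text
t 4.2 tcp [ 0.5586 -0.0082  0.035 ] q [-0.126  0.666  1.365 -0.048  1.973  1.512] w 0.998 F [0.7 0.1 0.1]
goal tcp [ 0.5555 -0.0077  0.029 ]
dx 0.26 dy -0.03 dz 0.63 rx -0.0015 ry -0.0092 rz 0.0003 | dist 0.7cm ang 0.5deg
```

View pics/w3.png

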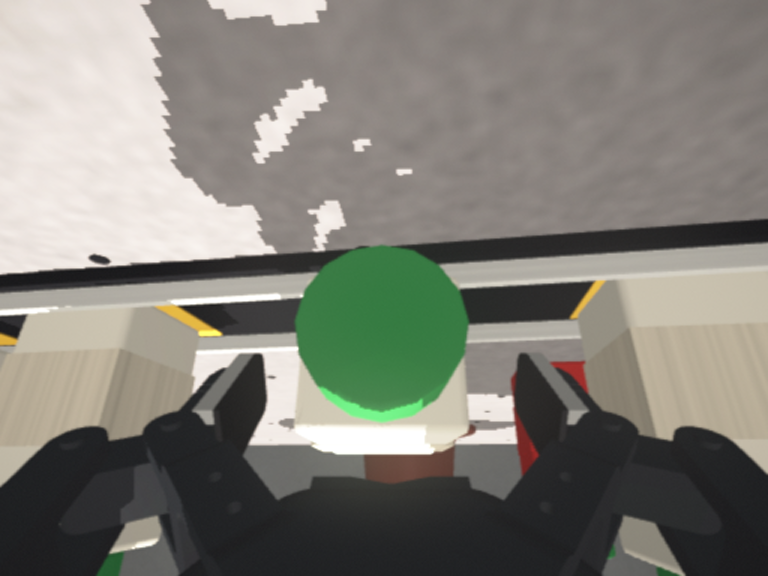

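Call:
{"fn": "play_rows", "kwargs": {"commands": [{"dx":0.25,"dy":0,"dz":0.6,"rx":0,"ry":-0.01,"rz":0,"claw":0},{"dx":0.25,"dy":0,"dz":0.6,"rx":0,"ry":-0.01,"rz":0,"claw":0.2},{"dx":0.25,"dy":0,"dz":0.6,"rx":0,"ry":-0.01,"rz":0,"claw":0.5},{"dx":0.25,"dy":0,"dz":0.6,"rx":0,"ry":-0.01,"rz":0,"claw":1},{"dx":0.25,"dy":0,"dz":0.6,"rx":0,"ry":-0.01,"rz":0,"claw":1}]}}

```text
time: 4.75
tool_pos: [0.5569, -0.008, 0.0299]
tool_rot: [-0.015, 0.906, -0.03, -0.422]
contact_force: [1.5, -0.0, 1.9]
gripper_width: 0.581
```

Call:
{"fn": "play_rows", "kwargs": {"commands": [{"dx":0,"dy":0,"dz":0,"rx":0,"ry":0,"rz":0,"claw":1},{"dx":0,"dy":0,"dz":0,"rx":0,"ry":0,"rz":0,"claw":1}]}}

```text
time: 4.95
tool_pos: [0.557, -0.008, 0.0299]
tool_rot: [-0.014, 0.906, -0.03, -0.422]
contact_force: [0.4, 0.7, 0.2]
gripper_width: 0.583
```

```bash
python3 - <<'E'
from fkm import *
g=np.array([.5698,-.0086,.041])
plan(g,-.065,-50)
s=monitor.state()
plan(s['tool_pos']-.0187*Rst(s)[:,2]+[0,0,.09],-.065,-50)
show('wrist','w4',None,1.5)
E
```

```text
t 4.95 tcp [ 0.557  -0.008   0.0299] q [-0.125  0.675  1.365 -0.049  1.972  1.512] w 0.583 F [0.4 0.7 0.2]
goal tcp [ 0.5555 -0.0077  0.029 ]
dx -0.03 dy -0.03 dz 0.17 rx -0.0015 ry -0.0012 rz 0.0004 | dist 0.2cm ang 0.1deg
t 4.95 tcp [ 0.557  -0.008   0.0299] q [-0.125  0.675  1.365 -0.049  1.972  1.512] w 0.583 F [0.4 0.7 0.2]
goal tcp [ 0.5569 -0.0081  0.1199]
dx -6.89 dy -0.01 dz -5.79 rx -0.0015 ry -0.0012 rz 0.0004 | dist 9.0cm ang 0.1deg
```

View pics/w4.png

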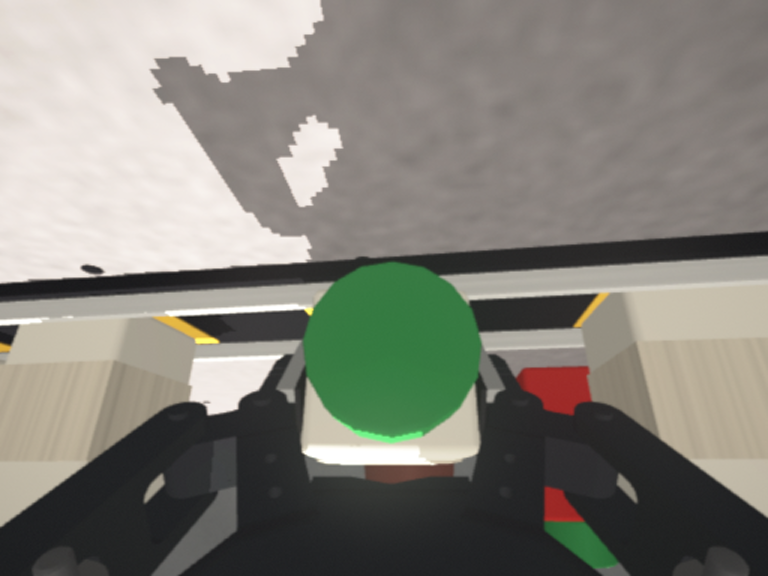

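Call:
{"fn": "play_rows", "kwargs": {"commands": [{"dx":-0.8,"dy":0,"dz":-0.7,"rx":0,"ry":0,"rz":0,"claw":1},{"dx":-2.3,"dy":0,"dz":-1.9,"rx":0,"ry":0,"rz":0,"claw":1},{"dx":-4,"dy":0,"dz":-3.4,"rx":0,"ry":0,"rz":0,"claw":1},{"dx":-6,"dy":0,"dz":-5,"rx":0,"ry":0,"rz":0,"claw":1},{"dx":-7.2,"dy":0,"dz":-6.1,"rx":0,"ry":0,"rz":0,"claw":1}]}}

```text
time: 5.5
tool_pos: [0.5582, -0.0083, 0.1278]
tool_rot: [-0.014, 0.907, -0.03, -0.42]
contact_force: [1.2, 0.7, -1.1]
gripper_width: 0.579
```

```bash
python3 - <<'E'
from fkm import *
b=l2w([0,-.0575,.14],Lane)[0]
for th in (-25,0,20,40): print(ik(b,.075,th))
plan(b,.075,-5)
plan(b,.075,40)
show('wrist','w5',None,1)
E
```

```text
(array([-0.107,  0.227,  1.653, -0.077,  1.691,  1.397]), np.float64(0.0))
(array([-0.144, -0.051,  1.906, -0.   ,  1.286,  1.352]), np.float64(0.0))
(array([-0.187, -0.263,  2.121,  0.109,  0.948,  1.26 ]), np.float64(0.0))
(array([-0.242, -0.436,  2.33 ,  0.36 ,  0.605,  1.024]), np.float64(0.0))
t 5.5 tcp [ 0.5582 -0.0083  0.1278] q [-0.126  0.553  1.356 -0.052  2.099  1.505] w 0.579 F [ 1.2  0.7 -1.1]
goal tcp [ 0.5404 -0.0036  0.1214]
dx -0.69 dy -0.35 dz 1.80 rx -0.0673 ry 0.7788 rz -0.1279 | dist 2.0cm ang 45.4deg
t 5.5 tcp [ 0.5582 -0.0083  0.1278] q [-0.126  0.553  1.356 -0.052  2.099  1.505] w 0.579 F [ 1.2  0.7 -1.1]
goal tcp [ 0.554  -0.0026  0.1257]
dx -0.14 dy -0.54 dz 0.49 rx -0.0143 ry 1.5627 rz -0.1557 | dist 0.7cm ang 90.0deg
```

View pics/w5.png

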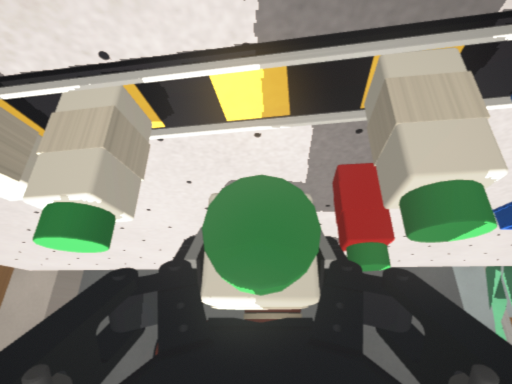

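Call:
{"fn": "play_rows", "kwargs": {"commands": [{"dx":-0.1,"dy":0,"dz":0.3,"rx":-0.01,"ry":0.14,"rz":-0.02,"claw":1},{"dx":-0.2,"dy":-0.1,"dz":0.6,"rx":-0.02,"ry":0.28,"rz":-0.04,"claw":1},{"dx":-0.3,"dy":-0.2,"dz":1,"rx":-0.03,"ry":0.42,"rz":-0.07,"claw":1},{"dx":-0.5,"dy":-0.3,"dz":1.4,"rx":-0.05,"ry":0.56,"rz":-0.1,"claw":1},{"dx":-0.6,"dy":-0.3,"dz":1.7,"rx":-0.06,"ry":0.7,"rz":-0.12,"claw":1}]}}

```text
time: 6.05
tool_pos: [0.543, -0.0041, 0.1242]
tool_rot: [-0.001, 0.996, 0.034, -0.078]
contact_force: [-0.1, -0.5, -1.0]
gripper_width: 0.578
```

```bash
python3 - <<'E'
from fkm import *
b=l2w([-.003,-.0575,.14],Lane)[0]
plan(b,.075,40)
E
```

```text
t 6.05 tcp [ 0.543  -0.0041  0.1242] q [-0.132  0.055  1.801 -0.025  1.44   1.377] w 0.578 F [-0.1 -0.5 -1. ]
goal tcp [ 0.551  -0.0028  0.1257]
dx 0.78 dy -0.07 dz -0.27 rx -0.0043 ry 0.8544 rz -0.0099 | dist 0.8cm ang 49.0deg
```

Call:
{"fn": "play_rows", "kwargs": {"commands": [{"dx":0.1,"dy":0,"dz":0,"rx":0,"ry":0.14,"rz":0,"claw":1},{"dx":0.2,"dy":0,"dz":-0.1,"rx":0,"ry":0.28,"rz":0,"claw":1},{"dx":0.4,"dy":0,"dz":-0.1,"rx":0,"ry":0.42,"rz":-0.01,"claw":1},{"dx":0.6,"dy":-0.1,"dz":-0.2,"rx":0,"ry":0.56,"rz":-0.01,"claw":1},{"dx":0.7,"dy":-0.1,"dz":-0.2,"rx":0,"ry":0.7,"rz":-0.01,"claw":1}]}}

```text
time: 6.55
tool_pos: [0.5499, -0.0025, 0.1259]
tool_rot: [-0.012, 0.962, 0.036, 0.271]
contact_force: [0.2, 1.6, -2.6]
gripper_width: 0.581
```

```bash
python3 - <<'E'
from fkm import *
b=l2w([-.003,-.0575,.115],Lane)[0]
plan(b,.075,40)
E
```

```text
t 6.55 tcp [ 0.5499 -0.0025  0.1259] q [-0.221 -0.378  2.246  0.229  0.758  1.149] w 0.581 F [ 0.2  1.6 -2.6]
goal tcp [ 0.551  -0.0028  0.1007]
dx -1.23 dy 0.05 dz 2.20 rx -0.0042 ry 0.1487 rz -0.0011 | dist 2.5cm ang 8.5deg
```

Call:
{"fn": "play_rows", "kwargs": {"commands": [{"dx":-0.2,"dy":0,"dz":0.3,"rx":0,"ry":0.1,"rz":0,"claw":1},{"dx":-0.5,"dy":0,"dz":1,"rx":-0.004,"ry":0.15,"rz":0,"claw":1},{"dx":-1.2,"dy":0,"dz":2.2,"rx":-0.004,"ry":0.15,"rz":0,"claw":1},{"dx":-1.2,"dy":0,"dz":2.2,"rx":-0.004,"ry":0.15,"rz":0,"claw":1},{"dx":-1.2,"dy":0,"dz":2.2,"rx":-0.004,"ry":0.15,"rz":0,"claw":1}]}}

```text
time: 7.05
tool_pos: [0.5508, -0.0022, 0.1006]
tool_rot: [-0.013, 0.939, 0.035, 0.342]
contact_force: [0.2, 0.8, -1.2]
gripper_width: 0.576
```

```bash
python3 - <<'E'
from fkm import *
b=l2w([-.003,-.0575,.0825],Lane)[0]
plan(b,.075,40)
show('wrist','w6',None,1.5);show('scene','s6',(160,120,380,270),3.5);show('top','t6',(140,150,350,250),3.8)
E
```

```text
t 7.05 tcp [ 0.5508 -0.0022  0.1006] q [-0.243 -0.399  2.352  0.396  0.551  0.983] w 0.576 F [ 0.2  0.8 -1.2]
goal tcp [ 0.551  -0.0028  0.0682]
dx -2.07 dy 0.07 dz 2.49 rx -0.0006 ry -0.0001 rz -0.0010 | dist 3.2cm ang 0.1deg
```

View pics/w6.png

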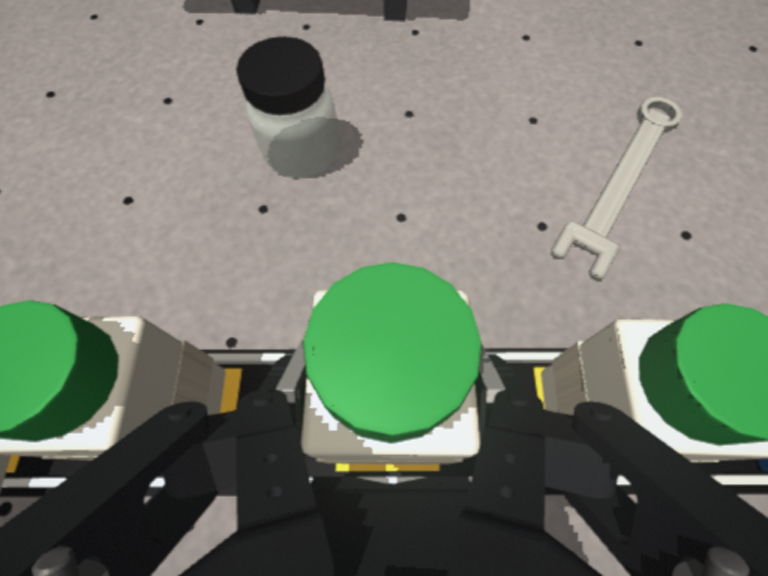

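View pics/s6.png

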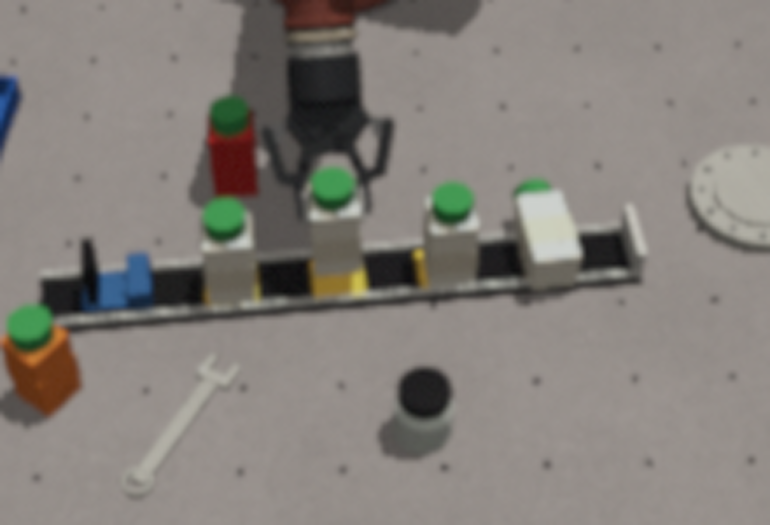

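View pics/t6.png

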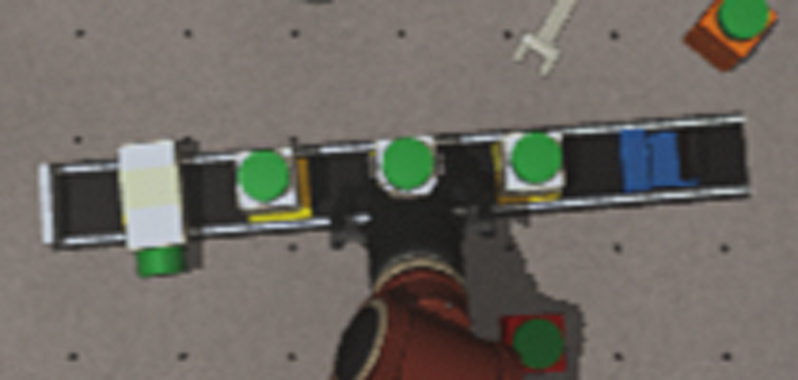

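```bash
python3 - <<'E'
from h import *
L=Lane
def ci(p): c,s=np.cos(L[2]),np.sin(L[2]); d=p[:2]-L[:2]; return np.array([c*d[0]+s*d[1],-s*d[0]+c*d[1]]).round(4)
t=lambda u,v,z: ci(back('top',(140+(u+.5)/3.8-.5,150+(v+.5)/3.8-.5),z))
print(t(409,163,.1565),t(265,176,.124),t(537,158,.124))
E
```

```text
[-0.0004 -0.061 ] [0.0007 0.0613] [-0.0007 -0.1712]
```

Call:
{"fn": "play_rows", "kwargs": {"commands": [{"dx":-0.5,"dy":0,"dz":0.6,"rx":0,"ry":0,"rz":0,"claw":1},{"dx":-1.2,"dy":0,"dz":1.4,"rx":0,"ry":0,"rz":0,"claw":1},{"dx":-1.7,"dy":0.1,"dz":2,"rx":0,"ry":0,"rz":0,"claw":1},{"dx":-1.9,"dy":0.1,"dz":2.3,"rx":0,"ry":0,"rz":0,"claw":1},{"dx":-2,"dy":0.1,"dz":2.4,"rx":0,"ry":0,"rz":0,"claw":1}]}}

```text
time: 7.7
tool_pos: [0.5516, -0.0033, 0.0695]
tool_rot: [-0.013, 0.939, 0.035, 0.342]
contact_force: [0.1, -0.2, -1.6]
gripper_width: 0.58
```

```bash
python3 - <<'E'
from fkm import *
b=l2w([-.003,-.0575,.0825],Lane)[0]
plan(b,.075,40)
E
```

```text
t 7.7 tcp [ 0.5516 -0.0033  0.0695] q [-0.246 -0.329  2.363  0.458  0.478  0.91 ] w 0.58 F [ 0.1 -0.2 -1.6]
goal tcp [ 0.551  -0.0028  0.0682]
dx -0.13 dy -0.05 dz 0.07 rx -0.0004 ry -0.0008 rz -0.0010 | dist 0.2cm ang 0.1deg
```

Call:
{"fn": "play_rows", "kwargs": {"commands": [{"dx":-0.1,"dy":0,"dz":0.1,"rx":0,"ry":0,"rz":0,"claw":1},{"dx":-0.1,"dy":0,"dz":0.1,"rx":0,"ry":0,"rz":0,"claw":1},{"dx":-0.1,"dy":0,"dz":0.15,"rx":0,"ry":0,"rz":0,"claw":1},{"dx":-0.1,"dy":0,"dz":0.15,"rx":0,"ry":0,"rz":0,"claw":1}]}}

```text
time: 8.1
tool_pos: [0.5522, -0.0034, 0.0682]
tool_rot: [-0.013, 0.939, 0.035, 0.343]
contact_force: [0.0, -0.1, -0.4]
gripper_width: 0.58
```

```bash
python3 - <<'E'
from fkm import *
b=l2w([-.003,-.0575,.0825],Lane)[0]
plan(b,.075,40)
E
```

```text
t 8.1 tcp [ 0.5522 -0.0034  0.0682] q [-0.246 -0.324  2.362  0.462  0.473  0.906] w 0.58 F [ 0.  -0.1 -0.4]
goal tcp [ 0.551  -0.0028  0.0682]
dx -0.09 dy -0.06 dz -0.07 rx -0.0001 ry -0.0017 rz -0.0009 | dist 0.1cm ang 0.1deg
```

Call:
{"fn": "play_rows", "kwargs": {"commands": [{"dx":0,"dy":0,"dz":0,"rx":0,"ry":0,"rz":0,"claw":0.38},{"dx":0,"dy":0,"dz":0,"rx":0,"ry":0,"rz":0,"claw":0.34},{"dx":0,"dy":0,"dz":0,"rx":0,"ry":0,"rz":0,"claw":0.28},{"dx":0,"dy":0,"dz":0,"rx":0,"ry":0,"rz":0,"claw":0.22},{"dx":0,"dy":0,"dz":0,"rx":0,"ry":0,"rz":0,"claw":0.2}]}}

```text
time: 8.6
tool_pos: [0.5522, -0.0034, 0.0683]
tool_rot: [-0.013, 0.939, 0.035, 0.343]
contact_force: [0.2, -0.3, -0.7]
gripper_width: 0.798
```

```bash
python3 - <<'E'
from fkm import *
b=l2w([-.003,-.0575,.0825],Lane)[0]
plan(b-.12*Rgoal(.075,40)[:,2],.075,40)
show('wrist','w7',None,1.5);show('top','t7',(140,150,350,250),3.8)
E
```

```text
t 8.6 tcp [ 0.5522 -0.0034  0.0683] q [-0.246 -0.324  2.362  0.462  0.473  0.906] w 0.798 F [ 0.2 -0.3 -0.7]
goal tcp [ 0.4741 -0.0086  0.1601]
dx -0.08 dy -0.07 dz -12.06 rx -0.0001 ry -0.0018 rz -0.0009 | dist 12.1cm ang 0.1deg
```

View pics/w7.png

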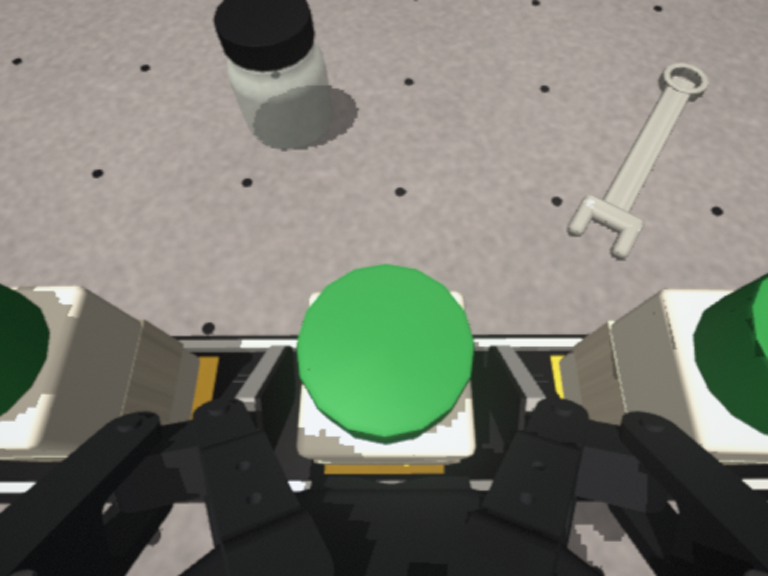

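View pics/t7.png

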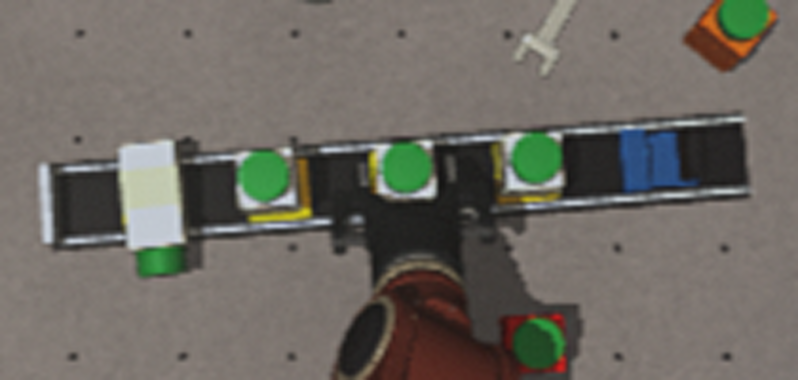

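Call:
{"fn": "play_rows", "kwargs": {"commands": [{"dx":0,"dy":0,"dz":-1,"rx":0,"ry":0,"rz":0,"claw":0.2},{"dx":0,"dy":0,"dz":-3,"rx":0,"ry":0,"rz":0,"claw":0.2},{"dx":0,"dy":0,"dz":-6,"rx":0,"ry":0,"rz":0,"claw":0.2},{"dx":0,"dy":0,"dz":-9.5,"rx":0,"ry":0,"rz":0,"claw":0.1},{"dx":0,"dy":0,"dz":-13,"rx":0,"ry":0,"rz":0,"claw":0}]}}

```text
time: 9.2
tool_pos: [0.4676, -0.0095, 0.168]
tool_rot: [-0.013, 0.939, 0.035, 0.342]
contact_force: [1.0, 0.2, 0.4]
gripper_width: 1.0
```

```bash
python3 - <<'E'
from fkm import *
B=l2w([-.002,.166,.041],Lane)[0]; yb=.115; g=B-.028*ax(yb); print(g)
zt=Rgoal(yb,40)[:,2]
print(ik(g,yb,40),ik(g-.1*zt,yb,40)); 
print(ik(g-.13*zt+[0,0,.1],yb,20))
plan(g-.13*zt+[0,0,.1],yb,20)
show('top','t8',(140,150,350,250),3.8)
E
```

```text
[0.49546138 0.21601852 0.041     ]
(array([ 0.344, -0.189,  2.344, -0.461,  0.335,  2.186]), np.float64(0.0)) (array([ 0.391, -0.583,  2.463, -0.312,  0.606,  2.044]), np.float64(0.0))
(array([ 0.347, -0.589,  2.178, -0.084,  1.213,  1.819]), np.float64(0.0))
t 9.2 tcp [ 0.4676 -0.0095  0.168 ] q [-0.339 -0.859  2.494  0.343  0.881  1.023] w 1.0 F [1.  0.2 0.4]
goal tcp [0.4188 0.2072 0.223 ]
dx 1.04 dy -21.97 dz -6.29 rx 0.0195 ry -0.3496 rz -0.0355 | dist 22.9cm ang 20.2deg
```

View pics/t8.png

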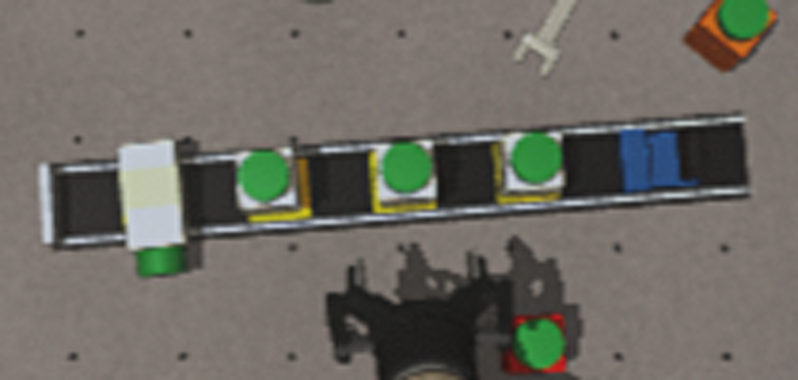

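Call:
{"fn": "play_rows", "kwargs": {"commands": [{"dx":0.1,"dy":-4,"dz":-1.2,"rx":0,"ry":-0.07,"rz":0,"claw":0},{"dx":0.4,"dy":-8.5,"dz":-2.5,"rx":0.01,"ry":-0.14,"rz":-0.01,"claw":0},{"dx":0.6,"dy":-13,"dz":-3.8,"rx":0.01,"ry":-0.21,"rz":-0.02,"claw":0},{"dx":0.8,"dy":-17.5,"dz":-5,"rx":0.02,"ry":-0.28,"rz":-0.03,"claw":0},{"dx":1,"dy":-22,"dz":-6.3,"rx":0.02,"ry":-0.35,"rz":-0.04,"claw":0}]}}

```text
time: 9.75
tool_pos: [0.4181, 0.2088, 0.231]
tool_rot: [-0.006, 0.982, 0.059, 0.18]
contact_force: [1.0, 0.5, 0.4]
gripper_width: 0.998
```

```bash
python3 - <<'E'
from fkm import *
g=np.array([.4955,.2160,.041]); yb=.115
plan(g-.13*Rgoal(yb,40)[:,2]+[0,0,.1],yb,20)
show('wrist','w9',None,1.5)
E
```

```text
t 9.75 tcp [0.4181 0.2088 0.231 ] q [ 0.359 -0.599  2.173 -0.099  1.218  1.827] w 0.998 F [1.  0.5 0.4]
goal tcp [0.4188 0.2071 0.223 ]
dx -0.24 dy 0.16 dz 0.77 rx 0.0070 ry -0.0130 rz 0.0072 | dist 0.8cm ang 0.9deg
```

View pics/w9.png

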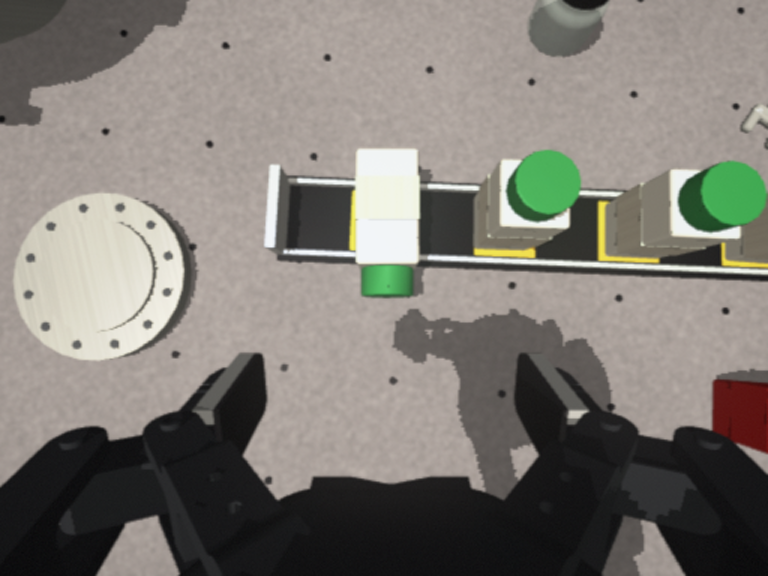

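```bash
python3 - <<'E'
from fkm import *
L=Lane
def ci(p): c,s=np.cos(L[2]),np.sin(L[2]); d=p[:2]-L[:2]; return np.array([c*d[0]+s*d[1],-s*d[0]+c*d[1]]).round(4)
w=lambda u,v,z: ci(back('wrist',((u+.5)/1.5-.5,(v+.5)/1.5-.5),z))
c=np.array([w(*q,.064) for q in((356,149),(417,149),(356,262),(418,263))]); print(c,c.mean(0),np.degrees(np.arctan2(*(c[0]+c[1]-c[2]-c[3])[::-1])),np.degrees(np.arctan2(*(c[1]-c[0]))),np.degrees(np.arctan2(*(c[3]-c[2]))))
print('cap2',w(545,186,.124),'cap3',w(726,196,.124),'bay1 corner',w(352,191,.006),w(352,249,.006))
E
```

```text
[[ 0.0433  0.2042]
 [ 0.0459  0.1551]
 [-0.0483  0.1986]
 [-0.0465  0.1499]] [-0.0014   0.17695] 3.3591590476271964 176.96883864946207 177.8832550713573
cap2 [-0.      0.0732] cap3 [-0.0003 -0.0452] bay1 corner [0.0266 0.2114] [-0.0284  0.2081]
```

```bash
python3 - <<'E'
from fkm import *
B=l2w([-.001,.1667,.041],Lane)[0]; yb=.12; g=B-.028*ax(yb); print(g)
plan(g-.1*Rgoal(yb,40)[:,2],yb,40)
E
```

```text
[0.49642256 0.21665242 0.041     ]
t 9.8 tcp [0.4182 0.2155 0.2338] q [ 0.371 -0.592  2.165 -0.095  1.218  1.83 ] w 1.001 F [-3.8  0.7  2.2]
goal tcp [0.4445 0.2104 0.1033]
dx -2.25 dy 0.80 dz 13.11 rx -0.0008 ry 0.3352 rz 0.0084 | dist 13.3cm ang 19.2deg
```

Call:
{"fn": "play_rows", "kwargs": {"commands": [{"dx":-0.4,"dy":0.2,"dz":2.6,"rx":0,"ry":0.07,"rz":0,"claw":0},{"dx":-0.9,"dy":0.4,"dz":5.2,"rx":0,"ry":0.14,"rz":0,"claw":0},{"dx":-1.4,"dy":0.6,"dz":8,"rx":0,"ry":0.21,"rz":0.01,"claw":0},{"dx":-1.8,"dy":0.8,"dz":10.5,"rx":0,"ry":0.28,"rz":0.01,"claw":0},{"dx":-2.2,"dy":0.8,"dz":12.8,"rx":0,"ry":0.335,"rz":0.01,"claw":0}]}}

```text
time: 10.3
tool_pos: [0.4433, 0.21, 0.1047]
tool_rot: [-0.021, 0.938, 0.056, 0.342]
contact_force: [1.5, 0.1, 0.3]
gripper_width: 1.0
```

Call:
{"fn": "play_rows", "kwargs": {"commands": [{"dx":0,"dy":0,"dz":0,"rx":0,"ry":0,"rz":0,"claw":0}]}}

```text
time: 10.4
tool_pos: [0.4396, 0.2084, 0.0982]
tool_rot: [-0.02, 0.939, 0.056, 0.338]
contact_force: [0.6, -0.1, 0.1]
gripper_width: 0.998
```

```bash
python3 - <<'E'
from fkm import *
yb=.12; g=np.array([.4964,.2167,.041])
plan(g,yb,40)
show('wrist','w10',None,1.5)
E
```

```text
t 10.4 tcp [0.4396 0.2084 0.0982] q [ 0.387 -0.588  2.472 -0.302  0.606  2.029] w 0.998 F [ 0.6 -0.1  0.1]
goal tcp [0.5083 0.2181 0.0267]
dx 0.79 dy -0.16 dz 9.93 rx 0.0011 ry 0.0078 rz 0.0002 | dist 10.0cm ang 0.5deg
```

View pics/w10.png

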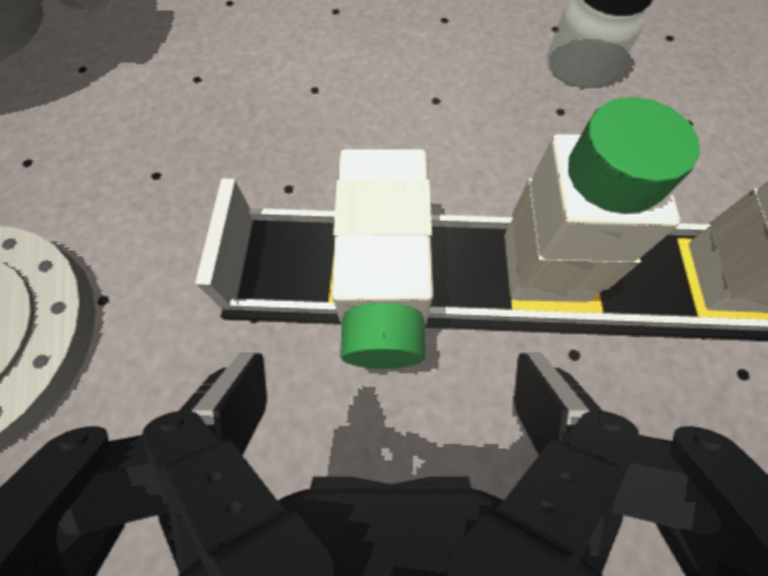

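Call:
{"fn": "play_rows", "kwargs": {"commands": [{"dx":0.3,"dy":-0.2,"dz":2.5,"rx":0,"ry":0.01,"rz":0,"claw":0},{"dx":0.6,"dy":-0.3,"dz":5,"rx":0,"ry":0.01,"rz":0,"claw":0},{"dx":0.8,"dy":-0.3,"dz":7.5,"rx":0,"ry":0.01,"rz":0,"claw":0},{"dx":0.8,"dy":-0.3,"dz":9.4,"rx":0,"ry":0.01,"rz":0,"claw":0},{"dx":0.8,"dy":-0.3,"dz":9.8,"rx":0,"ry":0.01,"rz":0,"claw":0}]}}

```text
time: 10.95
tool_pos: [0.5113, 0.2202, 0.0317]
tool_rot: [-0.02, 0.937, 0.055, 0.344]
contact_force: [-0.7, 0.5, 0.1]
gripper_width: 1.001
```

```bash
python3 - <<'E'
from fkm import *
yb=.12; g=np.array([.4964,.2167,.041])
plan(g,yb,40)
show('wrist','w11',None,1.5)
E
```

```text
t 10.95 tcp [0.5113 0.2202 0.0317] q [ 0.347 -0.189  2.335 -0.459  0.338  2.183] w 1.001 F [-0.7  0.5  0.1]
goal tcp [0.5083 0.2181 0.0267]
dx -0.57 dy 0.17 dz 0.18 rx 0.0014 ry -0.0056 rz -0.0013 | dist 0.6cm ang 0.3deg
```

View pics/w11.png

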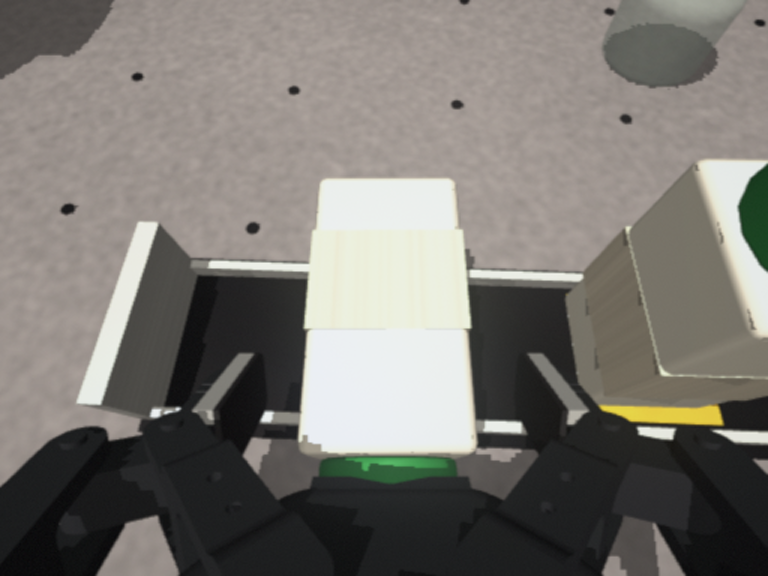

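Call:
{"fn": "play_rows", "kwargs": {"commands": [{"dx":-0.3,"dy":0,"dz":0,"rx":0,"ry":0,"rz":0,"claw":0},{"dx":-0.4,"dy":0,"dz":0.1,"rx":0,"ry":-0.005,"rz":0,"claw":0.2},{"dx":-0.4,"dy":0,"dz":0.1,"rx":0,"ry":-0.005,"rz":0,"claw":0.5},{"dx":-0.4,"dy":0,"dz":0.1,"rx":0,"ry":-0.005,"rz":0,"claw":1},{"dx":-0.4,"dy":0,"dz":0.1,"rx":0,"ry":-0.005,"rz":0,"claw":1}]}}

```text
time: 11.5
tool_pos: [0.5089, 0.2202, 0.0296]
tool_rot: [-0.02, 0.938, 0.056, 0.343]
contact_force: [-4.0, -1.2, 5.9]
gripper_width: 0.583
```

Call:
{"fn": "play_rows", "kwargs": {"commands": [{"dx":0,"dy":0,"dz":0,"rx":0,"ry":0,"rz":0,"claw":1},{"dx":0,"dy":0,"dz":0,"rx":0,"ry":0,"rz":0,"claw":1}]}}

```text
time: 11.7
tool_pos: [0.5087, 0.2202, 0.0296]
tool_rot: [-0.02, 0.938, 0.056, 0.343]
contact_force: [-1.9, -1.0, 3.1]
gripper_width: 0.578
```

```bash
python3 - <<'E'
from fkm import *
yb=.12; g=np.array([.4964,.2167,.041])
s=monitor.state(); Rr=Rst(s); print('hold',s['tool_pos']-.0187*Rr[:,2],'theta',np.degrees(np.arctan2(Rr[:2,2]@[np.cos(yb),np.sin(yb)],-Rr[2,2])),'yaw',np.arctan2(-Rr[0,1],Rr[1,1]),np.arctan2(Rr[0,1],-Rr[1,1]),'yz',Rr[2,1])
plan(g,yb,40)
h=s['tool_pos']-.0187*Rr[:,2]
for th in(40,20,0,-25,-50): print(th,ik(l2w([0,.1725,.14],Lane)[0],.075,th))
plan(h+[.0,0,.1],yb,40)
show('wrist','w12',None,1.5)
E
```

```text
hold [0.49671674 0.21877678 0.04393366] theta 40.15287506705037 yaw -3.0228230072671685 0.11876964632262463 yz -0.00017150859871140067
t 11.7 tcp [0.5087 0.2202 0.0296] q [ 0.349 -0.19   2.339 -0.459  0.338  2.184] w 0.578 F [-1.9 -1.   3.1]
goal tcp [0.5083 0.2181 0.0267]
dx -0.24 dy 0.20 dz 0.19 rx 0.0007 ry -0.0027 rz -0.0011 | dist 0.4cm ang 0.2deg
40 (array([ 0.359, -0.302,  2.235, -0.347,  0.558,  2.088]), np.float64(0.0))
20 (array([ 0.313, -0.168,  2.042, -0.101,  0.93 ,  1.856]), np.float64(0.0))
0 (array([0.276, 0.019, 1.837, 0.   , 1.285, 1.772]), np.float64(0.0))
-25 (array([0.243, 0.28 , 1.59 , 0.072, 1.702, 1.733]), np.float64(0.0))
-50 (array([0.224, 0.537, 1.38 , 0.131, 2.088, 1.732]), np.float64(0.0))
t 11.7 tcp [0.5087 0.2202 0.0296] q [ 0.349 -0.19   2.339 -0.459  0.338  2.184] w 0.578 F [-1.9 -1.   3.1]
goal tcp [0.5087 0.2202 0.1296]
dx 6.44 dy -0.00 dz -7.64 rx 0.0007 ry -0.0027 rz -0.0011 | dist 10.0cm ang 0.2deg
```

View pics/w12.png

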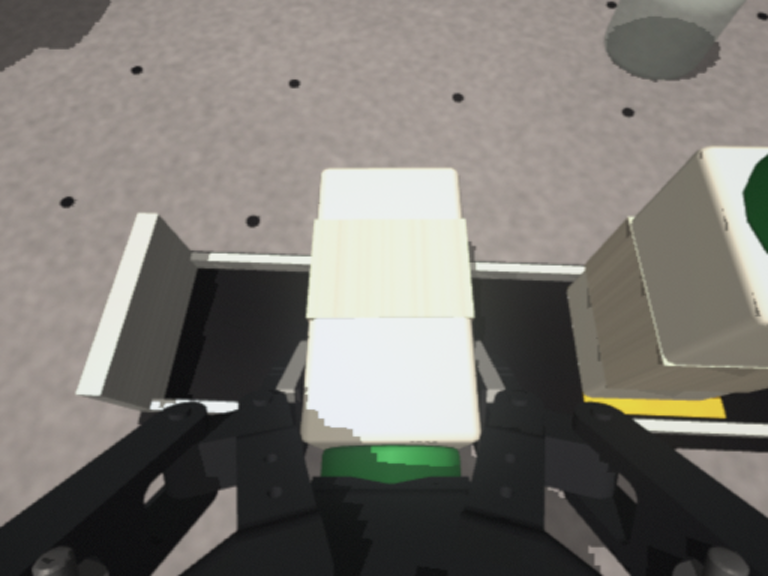

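Call:
{"fn": "play_rows", "kwargs": {"commands": [{"dx":0.7,"dy":0,"dz":-0.8,"rx":0,"ry":0,"rz":0,"claw":1},{"dx":2.1,"dy":0,"dz":-2.5,"rx":0,"ry":0,"rz":0,"claw":1},{"dx":3.9,"dy":0,"dz":-4.6,"rx":0,"ry":0,"rz":0,"claw":1},{"dx":5.6,"dy":0,"dz":-6.7,"rx":0,"ry":0,"rz":0,"claw":1},{"dx":6.4,"dy":0,"dz":-7.6,"rx":0,"ry":0,"rz":0,"claw":1}]}}

```text
time: 12.25
tool_pos: [0.5094, 0.2205, 0.1315]
tool_rot: [-0.021, 0.937, 0.056, 0.344]
contact_force: [-0.2, 0.7, -2.0]
gripper_width: 0.579
```

```bash
python3 - <<'E'
from fkm import *
plan(l2w([.005,.1725,.14],Lane)[0],.075,-5)
show('wrist','w13',None,1)
E
```

```text
t 12.25 tcp [0.5094 0.2205 0.1315] q [ 0.349 -0.41   2.304 -0.274  0.574  1.979] w 0.579 F [-0.2  0.7 -2. ]
goal tcp [0.5281 0.2261 0.1214]
dx 0.82 dy -0.34 dz 2.02 rx -0.0146 ry -0.7908 rz 0.0425 | dist 2.2cm ang 45.4deg
```

View pics/w13.png

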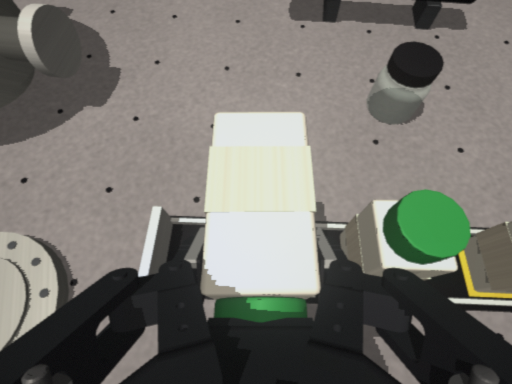

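Call:
{"fn": "play_rows", "kwargs": {"commands": [{"dx":0.2,"dy":-0.1,"dz":0.4,"rx":0,"ry":-0.14,"rz":0.01,"claw":1},{"dx":0.4,"dy":-0.1,"dz":0.7,"rx":0,"ry":-0.28,"rz":0.02,"claw":1},{"dx":0.5,"dy":-0.2,"dz":1.1,"rx":-0.01,"ry":-0.42,"rz":0.02,"claw":1},{"dx":0.7,"dy":-0.3,"dz":1.5,"rx":-0.01,"ry":-0.56,"rz":0.03,"claw":1},{"dx":0.8,"dy":-0.3,"dz":1.8,"rx":-0.01,"ry":-0.7,"rz":0.04,"claw":1}]}}

```text
time: 12.8
tool_pos: [0.5274, 0.2258, 0.1231]
tool_rot: [-0.003, 0.999, 0.039, -0.0]
contact_force: [-0.0, 0.2, -2.1]
gripper_width: 0.58
```

```bash
python3 - <<'E'
from fkm import *
plan(l2w([.005,.1725,.14],Lane)[0],.075,-49.85)
E
```

```text
t 12.8 tcp [0.5274 0.2258 0.1231] q [0.272 0.022 1.831 0.006 1.288 1.763] w 0.58 F [-0.   0.2 -2.1]
goal tcp [0.5155 0.2252 0.1279]
dx -1.19 dy -0.03 dz -0.48 rx -0.0036 ry -0.8693 rz 0.0054 | dist 1.3cm ang 49.8deg
```

Call:
{"fn": "play_rows", "kwargs": {"commands": [{"dx":-0.2,"dy":0,"dz":0,"rx":0,"ry":-0.14,"rz":0,"claw":1},{"dx":-0.3,"dy":0,"dz":0,"rx":0,"ry":-0.28,"rz":0,"claw":1},{"dx":-0.5,"dy":0,"dz":-0.1,"rx":0,"ry":-0.42,"rz":0,"claw":1},{"dx":-0.7,"dy":0,"dz":-0.2,"rx":0,"ry":-0.56,"rz":0.005,"claw":1},{"dx":-0.9,"dy":0,"dz":-0.3,"rx":0,"ry":-0.7,"rz":0.005,"claw":1}]}}

```text
time: 13.3
tool_pos: [0.5188, 0.2248, 0.1244]
tool_rot: [0.011, 0.938, 0.035, -0.346]
contact_force: [-0.3, -0.0, -2.8]
gripper_width: 0.582
```

```bash
python3 - <<'E'
from fkm import *
plan(l2w([.005,.1725,.115],Lane)[0],.075,-49.85)
E
```

```text
t 13.3 tcp [0.5188 0.2248 0.1244] q [0.227 0.454 1.439 0.109 1.946 1.727] w 0.582 F [-0.3 -0.  -2.8]
goal tcp [0.5155 0.2252 0.1029]
dx 1.14 dy -0.06 dz 1.84 rx -0.0032 ry -0.1639 rz 0.0001 | dist 2.2cm ang 9.4deg
```

Call:
{"fn": "play_rows", "kwargs": {"commands": [{"dx":0.1,"dy":0,"dz":0.1,"rx":0,"ry":-0.12,"rz":0,"claw":1},{"dx":0.4,"dy":0,"dz":0.7,"rx":-0.003,"ry":-0.164,"rz":0,"claw":1},{"dx":1.1,"dy":0,"dz":1.8,"rx":-0.003,"ry":-0.164,"rz":0,"claw":1},{"dx":1.1,"dy":0,"dz":1.8,"rx":-0.003,"ry":-0.164,"rz":0,"claw":1},{"dx":1.1,"dy":0,"dz":1.8,"rx":-0.003,"ry":-0.164,"rz":0,"claw":1}]}}

```text
time: 13.8
tool_pos: [0.5149, 0.2245, 0.1029]
tool_rot: [0.016, 0.906, 0.034, -0.421]
contact_force: [-0.4, -0.5, -1.5]
gripper_width: 0.578
```

```bash
python3 - <<'E'
from fkm import *
plan(l2w([.005,.1725,.0806],Lane)[0],.075,-49.85)
show('wrist','w14',None,1.5);show('scene','s14',(160,120,380,270),3.5);show('top','t14',(140,150,350,250),3.8)
E
```

```text
t 13.8 tcp [0.5149 0.2245 0.1029] q [0.222 0.573 1.374 0.127 2.056 1.726] w 0.578 F [-0.4 -0.5 -1.5]
goal tcp [0.5155 0.2252 0.0685]
dx 2.67 dy -0.06 dz 2.16 rx 0.0002 ry 0.0004 rz -0.0001 | dist 3.4cm ang 0.0deg
```

View pics/w14.png

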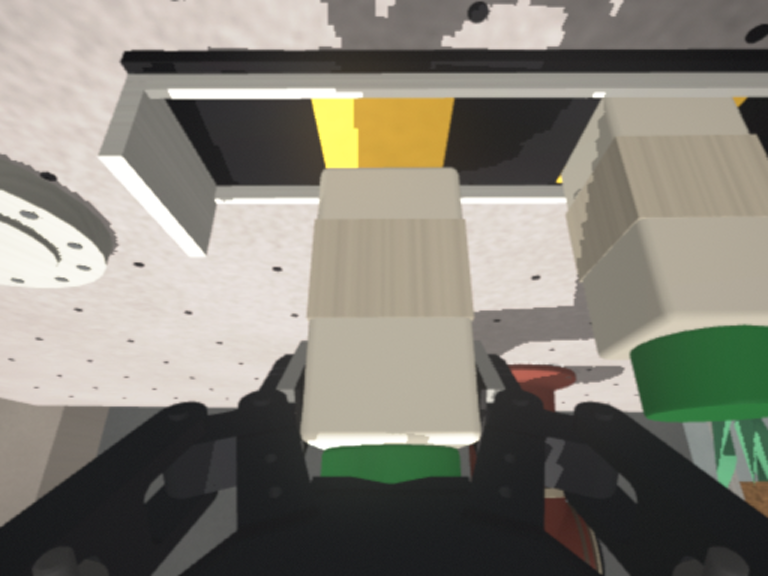

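View pics/s14.png

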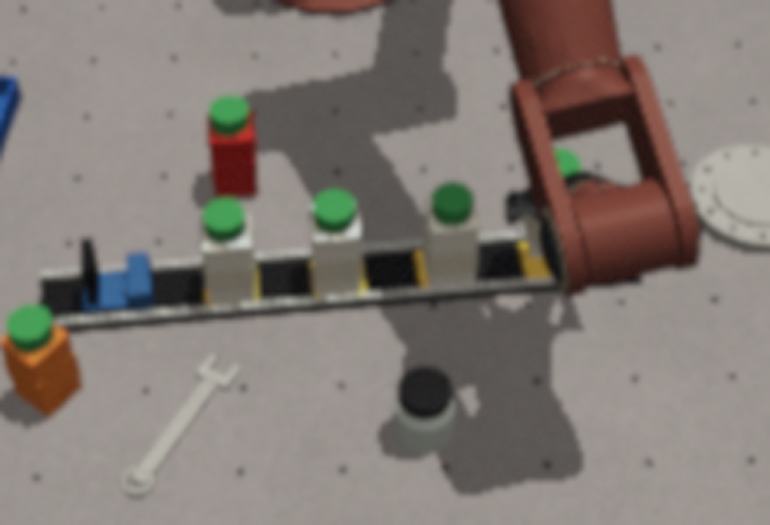

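View pics/t14.png

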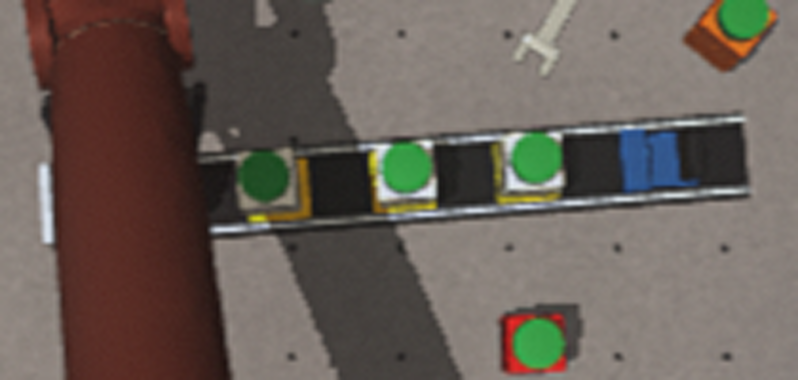

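```bash
python3 - <<'E'
from fkm import *
L=Lane
def ci(p): c,s=np.cos(L[2]),np.sin(L[2]); d=p[:2]-L[:2]; return np.array([c*d[0]+s*d[1],-s*d[0]+c*d[1]]).round(4)
w=lambda u,v,z: ci(back('wrist',((u+.5)/1.5-.5,(v+.5)/1.5-.5),z))
for z in (.038,.0404,.043): print(z,w(320,169,z),w(459,169,z))
print('body top edge',w(303,440,.0404+.094),w(479,440,.1344))
print('mark',w(312,98,.006),w(455,98,.006),'expect .028,.2005/.1445','rail',w(215,188,.014),w(470,188,.014))
E
```

```text
0.038 [0.0173 0.1977] [0.0174 0.145 ]
0.0404 [0.0202 0.1971] [0.0203 0.1456]
0.043 [0.0233 0.1964] [0.0234 0.1462]
body top edge [0.0139 0.1964] [0.0142 0.1452]
mark [0.0218 0.2024] [0.0219 0.1451] expect .028,.2005/.1445 rail [-0.0255  0.2578] [-0.0253  0.1315]
```

Call:
{"fn": "play_rows", "kwargs": {"commands": [{"dx":0.7,"dy":0,"dz":0.6,"rx":0,"ry":0,"rz":0,"claw":1},{"dx":1.5,"dy":0,"dz":1.2,"rx":0,"ry":0,"rz":0,"claw":1},{"dx":2.2,"dy":-0.1,"dz":1.8,"rx":0,"ry":0,"rz":0,"claw":1},{"dx":2.4,"dy":-0.1,"dz":2,"rx":0,"ry":0,"rz":0,"claw":1},{"dx":2.5,"dy":-0.1,"dz":2,"rx":0,"ry":0,"rz":0,"claw":1}]}}

```text
time: 14.45
tool_pos: [0.516, 0.2258, 0.0716]
tool_rot: [0.016, 0.906, 0.034, -0.421]
contact_force: [1.2, -0.2, -2.3]
gripper_width: 0.578
```

```bash
python3 - <<'E'
from fkm import *
plan(l2w([.005,.1725,.0806],Lane)[0],.075,-49.85)
E
```

```text
t 14.45 tcp [0.516  0.2258 0.0716] q [0.223 0.614 1.374 0.125 2.015 1.721] w 0.578 F [ 1.2 -0.2 -2.3]
goal tcp [0.5155 0.2252 0.0685]
dx 0.20 dy 0.06 dz 0.24 rx 0.0001 ry -0.0005 rz 0.0003 | dist 0.3cm ang 0.0deg
```

Call:
{"fn": "play_rows", "kwargs": {"commands": [{"dx":0.1,"dy":0,"dz":0.1,"rx":0,"ry":0,"rz":0,"claw":1},{"dx":0.2,"dy":0,"dz":0.15,"rx":0,"ry":0,"rz":0,"claw":1},{"dx":0.2,"dy":0,"dz":0.2,"rx":0,"ry":0,"rz":0,"claw":1},{"dx":0.2,"dy":0,"dz":0.2,"rx":0,"ry":0,"rz":0,"claw":1}]}}

```text
time: 14.85
tool_pos: [0.516, 0.2258, 0.0691]
tool_rot: [0.016, 0.906, 0.034, -0.421]
contact_force: [-0.8, -0.2, -1.8]
gripper_width: 0.578
```

```bash
python3 - <<'E'
from fkm import *
plan(l2w([.005,.1725,.0806],Lane)[0],.075,-49.85)
show('wrist','w15',None,1.5)
E
```

```text
t 14.85 tcp [0.516  0.2258 0.0691] q [0.223 0.617 1.375 0.125 2.011 1.72 ] w 0.578 F [-0.8 -0.2 -1.8]
goal tcp [0.5155 0.2252 0.0685]
dx 0.01 dy 0.05 dz 0.08 rx 0.0000 ry -0.0011 rz 0.0003 | dist 0.1cm ang 0.1deg
```

View pics/w15.png

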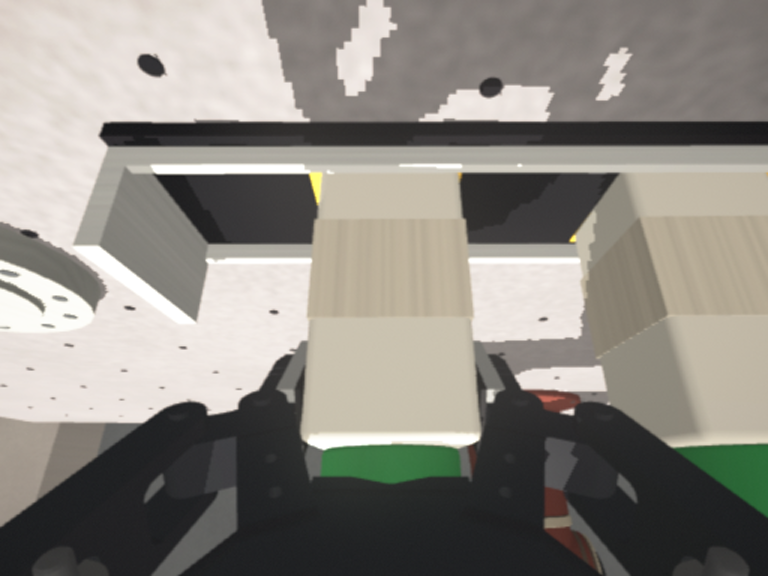

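Call:
{"fn": "play_rows", "kwargs": {"commands": [{"dx":0.08,"dy":0.05,"dz":0.06,"rx":0,"ry":0,"rz":0,"claw":1},{"dx":0.16,"dy":0.05,"dz":0.13,"rx":0,"ry":0,"rz":0,"claw":1},{"dx":0.16,"dy":0.05,"dz":0.13,"rx":0,"ry":0,"rz":0,"claw":1}]}}

```text
time: 15.2
tool_pos: [0.5162, 0.2257, 0.069]
tool_rot: [0.015, 0.906, 0.034, -0.421]
contact_force: [-1.6, 0.6, 5.1]
gripper_width: 0.576
```

Call:
{"fn": "play_rows", "kwargs": {"commands": [{"dx":0,"dy":0,"dz":0,"rx":0,"ry":0,"rz":0,"claw":0.38},{"dx":0,"dy":0,"dz":0,"rx":0,"ry":0,"rz":0,"claw":0.34},{"dx":0,"dy":0,"dz":0,"rx":0,"ry":0,"rz":0,"claw":0.28},{"dx":0,"dy":0,"dz":0,"rx":0,"ry":0,"rz":0,"claw":0.22},{"dx":0,"dy":0,"dz":0,"rx":0,"ry":0,"rz":0,"claw":0.2}]}}

```text
time: 15.7
tool_pos: [0.5161, 0.2256, 0.0688]
tool_rot: [0.015, 0.906, 0.034, -0.421]
contact_force: [-0.0, 0.6, -0.5]
gripper_width: 0.796
```

```bash
python3 - <<'E'
from fkm import *
plan(l2w([.005,.1725,.0806],Lane)[0],.075,-49.85)
show('wrist','w16',None,1.5)
E
```

```text
t 15.7 tcp [0.5161 0.2256 0.0688] q [0.223 0.618 1.374 0.126 2.012 1.719] w 0.796 F [-0.   0.6 -0.5]
goal tcp [0.5155 0.2252 0.0685]
dx -0.02 dy 0.04 dz 0.06 rx -0.0004 ry 0.0005 rz 0.0011 | dist 0.1cm ang 0.1deg
```

View pics/w16.png

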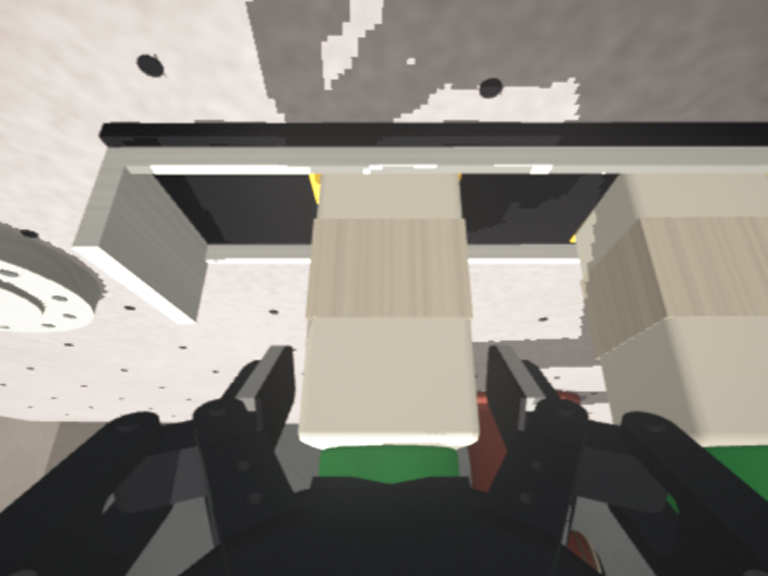

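Call:
{"fn": "play_rows", "kwargs": {"commands": [{"dx":0,"dy":0,"dz":-1,"rx":0,"ry":0,"rz":0,"claw":0.2},{"dx":0,"dy":0,"dz":-3,"rx":0,"ry":0,"rz":0,"claw":0.2},{"dx":-0.5,"dy":0,"dz":-6,"rx":0,"ry":0,"rz":0,"claw":0.2},{"dx":-2,"dy":0,"dz":-9.5,"rx":0,"ry":0,"rz":0,"claw":0.2},{"dx":-5,"dy":0,"dz":-13,"rx":0,"ry":0,"rz":0,"claw":0.2}]}}

```text
time: 16.25
tool_pos: [0.5835, 0.2302, 0.1902]
tool_rot: [0.016, 0.905, 0.034, -0.423]
contact_force: [0.7, 0.6, -0.0]
gripper_width: 0.797
```

```bash
python3 - <<'E'
from fkm import *
print(monitor.state()['time'],monitor.state()['contact_force'].round(1))
S=l2w([0,-.255-.060,.06],Lane)[0]; print(S)
plan(S+[0,0,.19],.075,0)
print(ik(S,.075,0),ik(S,.075-1.57,0),ik(S,.075+1.57,0))
show('top','t16',(140,150,350,250),3.8)
E
```

```text
16.25 [ 0.7  0.6 -0. ]
[ 0.5612936  -0.26026799  0.06      ]
t 16.25 tcp [0.5835 0.2302 0.1902] q [0.21  0.631 1.136 0.133 2.24  1.74 ] w 0.797 F [ 0.7  0.6 -0. ]
goal tcp [ 0.5613 -0.2603  0.2313]
dx -6.94 dy 48.74 dz 1.86 rx -0.0005 ry 0.8739 rz 0.0001 | dist 49.3cm ang 50.1deg
(array([-0.554,  0.223,  1.762, -0.   ,  1.157,  0.941]), np.float64(0.0)) (array([-0.554,  0.223,  1.762,  0.   ,  1.157,  2.511]), np.float64(0.0)) (array([-0.554,  0.223,  1.762, -0.   ,  1.157, -0.629]), np.float64(0.0))
```

View pics/t16.png

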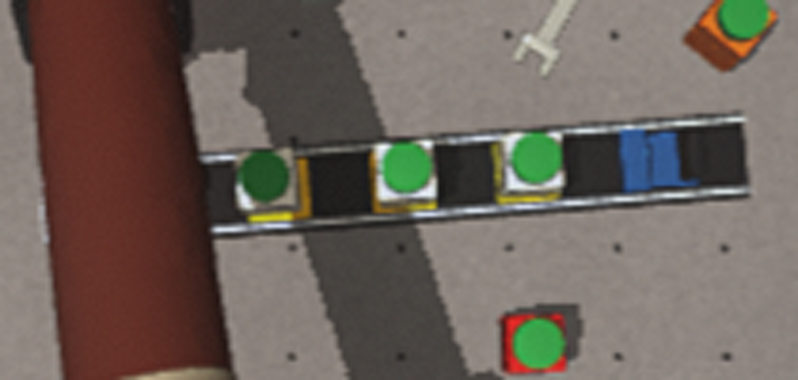

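Call:
{"fn": "play_rows", "kwargs": {"commands": [{"dx":-3,"dy":2,"dz":-1.5,"rx":0,"ry":0.14,"rz":0,"claw":0.2},{"dx":-5,"dy":6,"dz":-2.5,"rx":0,"ry":0.28,"rz":0,"claw":0.2},{"dx":-6,"dy":11,"dz":-2,"rx":0,"ry":0.42,"rz":0,"claw":0.2},{"dx":-7,"dy":16,"dz":-1,"rx":0,"ry":0.56,"rz":0,"claw":0.2},{"dx":-7,"dy":21,"dz":0,"rx":0,"ry":0.7,"rz":0,"claw":0.2}]}}

```text
time: 16.8
tool_pos: [0.5586, 0.0203, 0.2571]
tool_rot: [0.002, 0.996, 0.038, -0.075]
contact_force: [1.3, -0.8, 0.5]
gripper_width: 0.801
```

```bash
python3 - <<'E'
from fkm import *
S=l2w([0,-.315,.06],Lane)[0]
plan(S+[0,0,.17],.075-np.pi/2,0)
E
```

```text
t 16.8 tcp [0.5586 0.0203 0.2571] q [-0.085 -0.017  1.646 -0.023  1.66   1.409] w 0.801 F [ 1.3 -0.8  0.5]
goal tcp [ 0.5613 -0.2603  0.2113]
dx -1.17 dy 28.00 dz 4.78 rx 0.1168 ry 0.1179 rz 1.5689 | dist 28.4cm ang 90.4deg
```

Call:
{"fn": "play_rows", "kwargs": {"commands": [{"dx":0,"dy":4,"dz":0.5,"rx":0.01,"ry":0.02,"rz":0.14,"claw":0.2},{"dx":-0.2,"dy":9,"dz":1,"rx":0.02,"ry":0.03,"rz":0.28,"claw":0.2},{"dx":-0.5,"dy":14,"dz":2,"rx":0.03,"ry":0.04,"rz":0.42,"claw":0.2},{"dx":-0.7,"dy":19,"dz":3,"rx":0.05,"ry":0.05,"rz":0.56,"claw":0.2},{"dx":-1,"dy":23,"dz":3.5,"rx":0.06,"ry":0.06,"rz":0.7,"claw":0.2}]}}

```text
time: 17.3
tool_pos: [0.5606, -0.2127, 0.2238]
tool_rot: [-0.003, 0.949, -0.311, -0.041]
contact_force: [1.5, 0.3, -0.6]
gripper_width: 0.8
```

```bash
python3 - <<'E'
from fkm import *
S=l2w([0,-.315,.06],Lane)[0]
plan(S+[0,0,.17],.075-np.pi/2,0)
E
```

```text
t 17.3 tcp [ 0.5606 -0.2127  0.2238] q [-0.483  0.052  1.628 -0.008  1.543  1.722] w 0.8 F [ 1.5  0.3 -0.6]
goal tcp [ 0.5613 -0.2603  0.2113]
dx 2.96 dy 3.77 dz 1.09 rx 0.0532 ry 0.0651 rz 0.8616 | dist 4.9cm ang 49.6deg
```

Call:
{"fn": "play_rows", "kwargs": {"commands": [{"dx":0.6,"dy":0.8,"dz":0,"rx":0.01,"ry":0.01,"rz":0.14,"claw":0.2},{"dx":1.2,"dy":1.6,"dz":0,"rx":0.02,"ry":0.02,"rz":0.29,"claw":0.2},{"dx":1.8,"dy":2.4,"dz":0,"rx":0.03,"ry":0.03,"rz":0.43,"claw":0.2},{"dx":2.4,"dy":3.2,"dz":0,"rx":0.04,"ry":0.05,"rz":0.58,"claw":0.2},{"dx":2.9,"dy":3.7,"dz":0,"rx":0.05,"ry":0.06,"rz":0.72,"claw":0.2}]}}

```text
time: 17.8
tool_pos: [0.562, -0.2607, 0.223]
tool_rot: [-0.002, 0.777, -0.629, -0.003]
contact_force: [-0.2, 0.5, 0.6]
gripper_width: 0.797
```

```bash
python3 - <<'E'
from fkm import *
S=l2w([0,-.315,.06],Lane)[0]
plan(S+[0,0,.15],.075-np.pi/2,0)
show('wrist','w17',None,1.5);show('top','t17',(140,150,350,250),3.8)
E
```

```text
t 17.8 tcp [ 0.562  -0.2607  0.223 ] q [-0.557  0.048  1.632  0.005  1.467  2.375] w 0.797 F [-0.2  0.5  0.6]
goal tcp [ 0.5613 -0.2603  0.1913]
dx -0.03 dy 0.06 dz 3.17 rx 0.0006 ry 0.0070 rz 0.1347 | dist 3.2cm ang 7.7deg
```

View pics/w17.png

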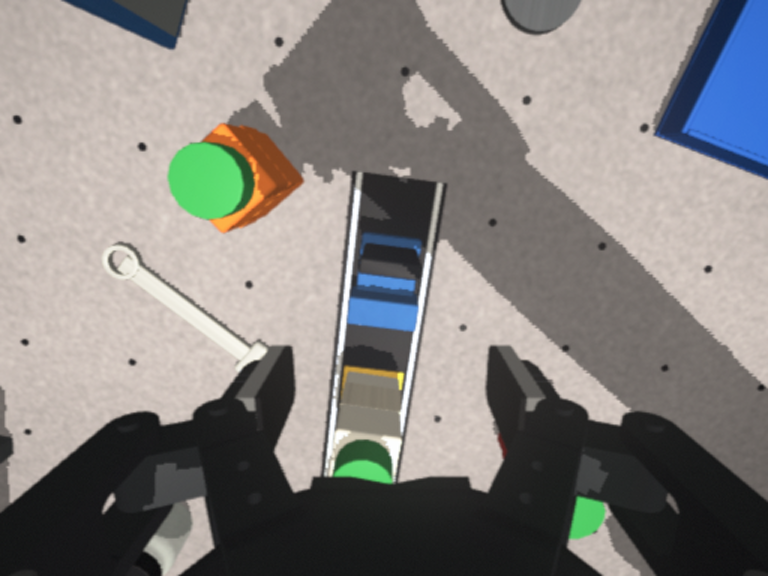

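View pics/t17.png

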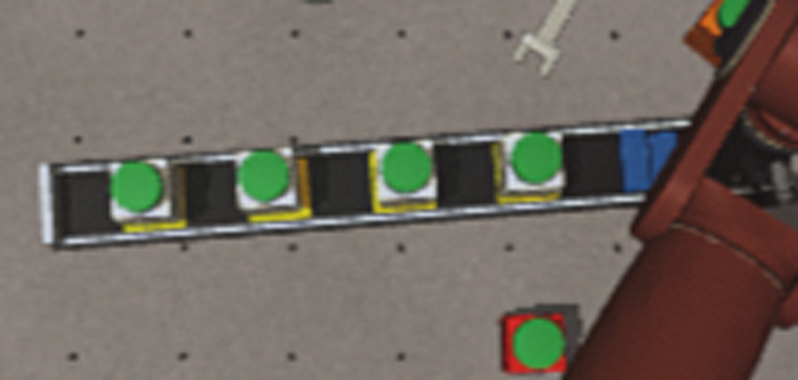

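```bash
python3 - <<'E'
from fkm import *
L=Lane
def ci(p): c,s=np.cos(L[2]),np.sin(L[2]); d=p[:2]-L[:2]; return np.array([c*d[0]+s*d[1],-s*d[0]+c*d[1]]).round(4)
w=lambda u,v,z: ci(back('wrist',((u+.5)/1.5-.5,(v+.5)/1.5-.5),z))
t=lambda u,v,z: ci(back('top',(140+(u+.5)/3.8-.5,150+(v+.5)/3.8-.5),z))
print('caps',t(136,187,.124),t(265,176,.124),t(407,166,.124),t(537,158,.124))
print('wrist face top',w(347,327,.042),w(415,331,.042),'block back',w(352,296,.042),w(416,303,.042))
print('lane end',w(353,172,.014),w(446,183,.014))
print('bay4 mark edge',w(345,367,.006),w(403,374,.006),'jar d top edge',w(338,430,.1),w(402,437,.1))
im=cv2.imread('pics/w17.png'); cv2.imwrite('pics/w17c.png',cv2.resize(im[160:490,300:480],None,fx=1.8*1,fy=1.8,interpolation=cv2.INTER_CUBIC))
E
```

```text
caps [-0.0008  0.1709] [0.0007 0.0613] [ 0.0005 -0.0598] [-0.0007 -0.1712]
wrist face top [ 0.0265 -0.2526] [-0.0296 -0.257 ] block back [ 0.0255 -0.2798] [-0.0266 -0.2812]
lane end [ 0.0381 -0.375 ] [-0.0377 -0.3771]
bay4 mark edge [ 0.0256 -0.1973] [-0.0296 -0.1977] jar d top edge [ 0.021  -0.1955] [-0.0262 -0.1961]
```

View pics/w17c.png

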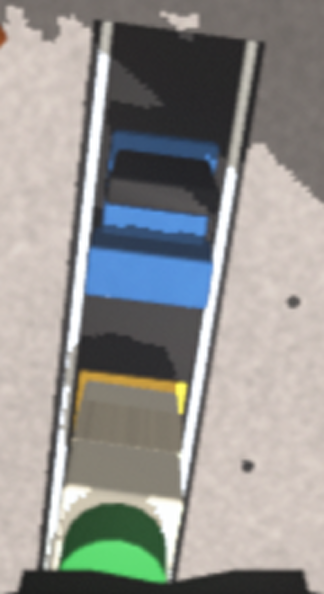

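```bash
python3 - <<'E'
from fkm import *
S=l2w([-.0005,-.315,.062],Lane)[0]
plan(S,.075-np.pi/2,0)
E
```

```text
t 17.9 tcp [ 0.562  -0.2605  0.2229] q [-0.556  0.048  1.632  0.005  1.467  2.369] w 0.804 F [ 0.4 -0.1 -0.4]
goal tcp [ 0.5608 -0.2603  0.0433]
dx 0.09 dy 0.10 dz 17.96 rx 0.0011 ry 0.0074 rz 0.1406 | dist 18.0cm ang 8.1deg
```

Call:
{"fn": "play_rows", "kwargs": {"commands": [{"dx":0,"dy":0,"dz":3,"rx":0,"ry":0.007,"rz":0.07,"claw":0.2},{"dx":0.1,"dy":0.1,"dz":6,"rx":0,"ry":0.007,"rz":0.14,"claw":0.2},{"dx":0.1,"dy":0.1,"dz":8.5,"rx":0,"ry":0.007,"rz":0.14,"claw":0.2},{"dx":0.1,"dy":0.1,"dz":10.5,"rx":0,"ry":0.007,"rz":0.14,"claw":0.2},{"dx":0.1,"dy":0.1,"dz":11,"rx":0,"ry":0.007,"rz":0.14,"claw":0.2}]}}

```text
time: 18.4
tool_pos: [0.5595, -0.2596, 0.11]
tool_rot: [0.001, 0.734, -0.679, -0.003]
contact_force: [0.1, 0.5, 0.4]
gripper_width: 0.803
```

```bash
python3 - <<'E'
from fkm import *
S=l2w([-.0005,-.315,.062],Lane)[0]
plan(S,.075-np.pi/2,0)
show('wrist','w18',None,1.5)
E
```

```text
t 18.4 tcp [ 0.5595 -0.2596  0.11  ] q [-0.555  0.14   1.73  -0.     1.279  2.508] w 0.803 F [0.1 0.5 0.4]
goal tcp [ 0.5608 -0.2603  0.0433]
dx 0.10 dy -0.16 dz 6.67 rx 0.0055 ry 0.0036 rz 0.0036 | dist 6.7cm ang 0.4deg
```

View pics/w18.png

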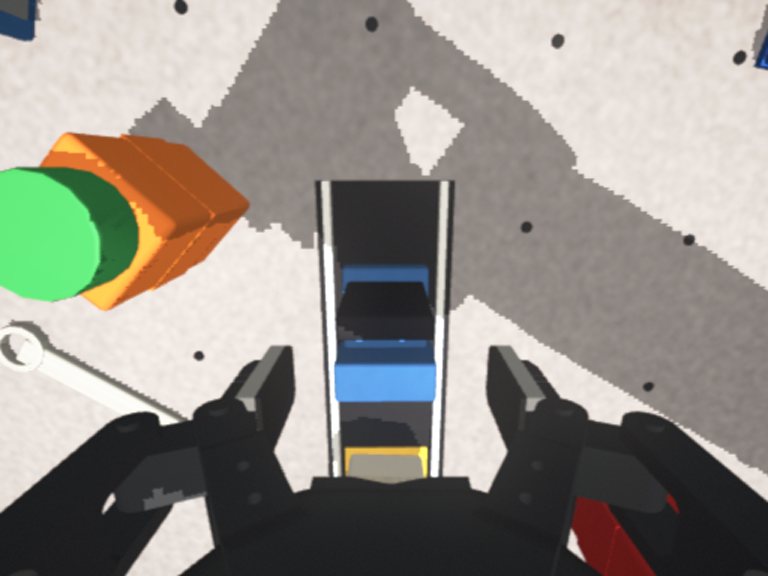

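```bash
python3 - <<'E'
from fkm import *
L=Lane
im=cv2.imread('pics/w18.png'); cv2.imwrite('pics/w18c.png',cv2.resize(im[240:480,290:490],None,fx=3,fy=2.5,interpolation=cv2.INTER_CUBIC))
def ci(p): c,s=np.cos(L[2]),np.sin(L[2]); d=p[:2]-L[:2]; return np.array([c*d[0]+s*d[1],-s*d[0]+c*d[1]]).round(4)
w=lambda u,v,z: ci(back('wrist',((u+.5)/1.5-.5,(v+.5)/1.5-.5),z))
print(w(345,283,.08),w(428,283,.08),w(340,312,.08),w(433,312,.08), 'face',w(337,362,.042),w(435,362,.042))
E
```

```text
[ 0.0171 -0.3367] [-0.0184 -0.3368] [ 0.0196 -0.3236] [-0.021  -0.3237] face [ 0.0266 -0.2809] [-0.0274 -0.281 ]
```

View pics/w18c.png

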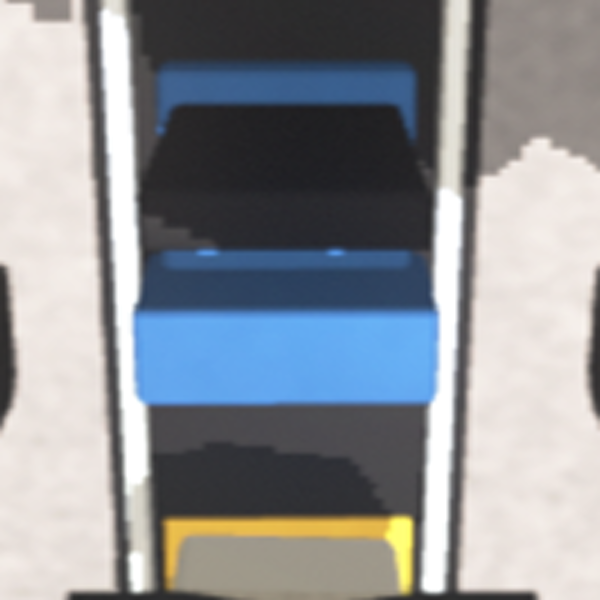

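```bash
python3 - <<'E'
from fkm import *
L=Lane
def ci(p): c,s=np.cos(L[2]),np.sin(L[2]); d=p[:2]-L[:2]; return np.array([c*d[0]+s*d[1],-s*d[0]+c*d[1]]).round(4)
w=lambda u,v,z: ci(back('wrist',((u+.5)/1.5-.5,(v+.5)/1.5-.5),z))
print('fin top',w(338,316,.08),w(433,316,.08),w(338,339,.08),w(433,339,.08), 'block top',w(336,364,.042),w(436,364,.042),w(336,401,.042),w(436,401,.042))
E
```

```text
fin top [ 0.0205 -0.3217] [-0.021  -0.3218] [ 0.0208 -0.3109] [-0.0214 -0.3109] block top [ 0.0272 -0.2797] [-0.028  -0.2797] [ 0.0279 -0.2567] [-0.0288 -0.2567]
```

Call:
{"fn": "play_rows", "kwargs": {"commands": [{"dx":0.2,"dy":-0.1,"dz":2,"rx":0,"ry":0,"rz":0,"claw":0.2},{"dx":0.2,"dy":-0.1,"dz":4,"rx":0.005,"ry":0,"rz":0,"claw":0.2},{"dx":0.2,"dy":-0.2,"dz":5.8,"rx":0.005,"ry":0,"rz":0,"claw":0.2},{"dx":0.2,"dy":-0.2,"dz":6.5,"rx":0.005,"ry":0,"rz":0,"claw":0.2},{"dx":0.2,"dy":-0.2,"dz":6.5,"rx":0.005,"ry":0,"rz":0,"claw":0.2}]}}

```text
time: 18.95
tool_pos: [0.5618, -0.2615, 0.0457]
tool_rot: [-0.001, 0.734, -0.679, -0.001]
contact_force: [0.6, -0.9, -0.4]
gripper_width: 0.798
```

Call:
{"fn": "play_rows", "kwargs": {"commands": [{"dx":0,"dy":0,"dz":0,"rx":0,"ry":0,"rz":0,"claw":0.35},{"dx":0,"dy":0,"dz":0,"rx":0,"ry":0,"rz":0,"claw":0.6},{"dx":0,"dy":0,"dz":0,"rx":0,"ry":0,"rz":0,"claw":1},{"dx":0,"dy":0,"dz":0,"rx":0,"ry":0,"rz":0,"claw":1}]}}

```text
time: 19.35
tool_pos: [0.5624, -0.2623, 0.0479]
tool_rot: [-0.001, 0.735, -0.679, -0.0]
contact_force: [-3.7, -0.6, 5.6]
gripper_width: 0.5
```

```bash
python3 - <<'E'
from fkm import *
s=monitor.state(); print(ik(s['tool_pos']-.0187*Rst(s)[:,2],.075-np.pi/2,0))
h=s['tool_pos']-.0187*Rst(s)[:,2]
plan(h+l2w([0,.055,0],[0,0,Lane[2]])[0],.075-np.pi/2,0)
show('wrist','w19',None,1.5)
E
```

```text
(array([-0.556,  0.218,  1.755, -0.   ,  1.168,  2.51 ]), np.float64(0.0))
t 19.35 tcp [ 0.5624 -0.2623  0.0479] q [-5.570e-01  2.180e-01  1.755e+00  2.000e-03  1.169e+00  2.504e+00] w 0.5 F [-3.7 -0.6  5.6]
goal tcp [ 0.5582 -0.2075  0.0479]
dx -5.50 dy -0.02 dz 0.01 rx -0.0010 ry 0.0016 rz 0.0042 | dist 5.5cm ang 0.3deg
```

View pics/w19.png

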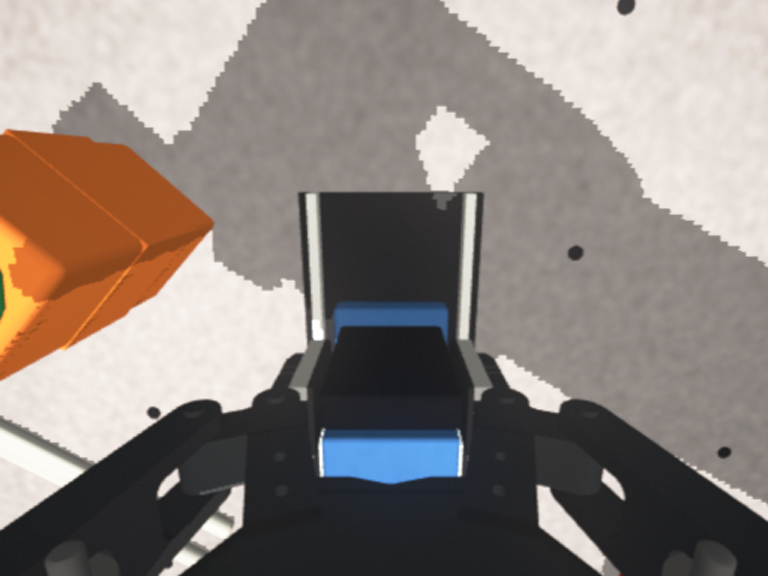

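Call:
{"fn": "play_rows", "kwargs": {"commands": [{"dx":-1,"dy":0,"dz":0,"rx":0,"ry":0,"rz":0,"claw":1},{"dx":-2.2,"dy":0,"dz":0,"rx":0,"ry":0,"rz":0,"claw":1},{"dx":-3.4,"dy":0,"dz":0,"rx":0,"ry":0,"rz":0,"claw":1},{"dx":-4.4,"dy":0,"dz":0,"rx":0,"ry":0,"rz":0,"claw":1},{"dx":-4.9,"dy":0,"dz":0,"rx":0,"ry":0,"rz":0,"claw":1}]}}

```text
time: 19.9
tool_pos: [0.5585, -0.212, 0.048]
tool_rot: [-0.001, 0.735, -0.678, -0.0]
contact_force: [-0.2, -3.1, -2.3]
gripper_width: 0.504
```

Call:
{"fn": "play_rows", "kwargs": {"commands": [{"dx":0,"dy":0,"dz":0,"rx":0,"ry":0,"rz":0,"claw":1}]}}

```text
time: 20.0
tool_pos: [0.5584, -0.211, 0.048]
tool_rot: [-0.001, 0.735, -0.678, -0.0]
contact_force: [-0.5, -2.9, -2.8]
gripper_width: 0.5
```

```bash
python3 - <<'E'
from fkm import *
L=Lane
s=monitor.state(); c,sn=np.cos(L[2]),np.sin(L[2]); d=s['tool_pos'][:2]-L[:2]; print('lane y of tcp',-sn*d[0]+c*d[1],s['contact_force'])
d=np.array([.5624,-.2623])-L[:2]; print('was',-sn*d[0]+c*d[1])
show('top','t19',(230,150,350,220),6.5);show('scene','s19',(160,140,310,250),5)
E
```

```text
lane y of tcp -0.2656942337079584 [-0.48740265 -2.85077395 -2.80950547]
was -0.3171091631972669
```

View pics/t19.png

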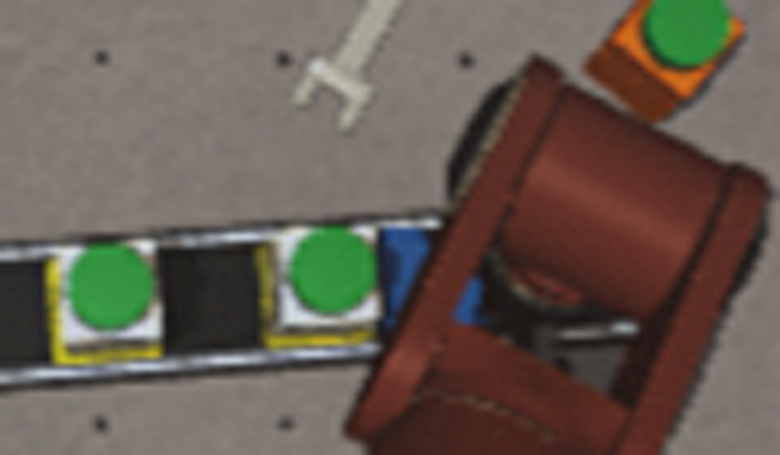

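View pics/s19.png

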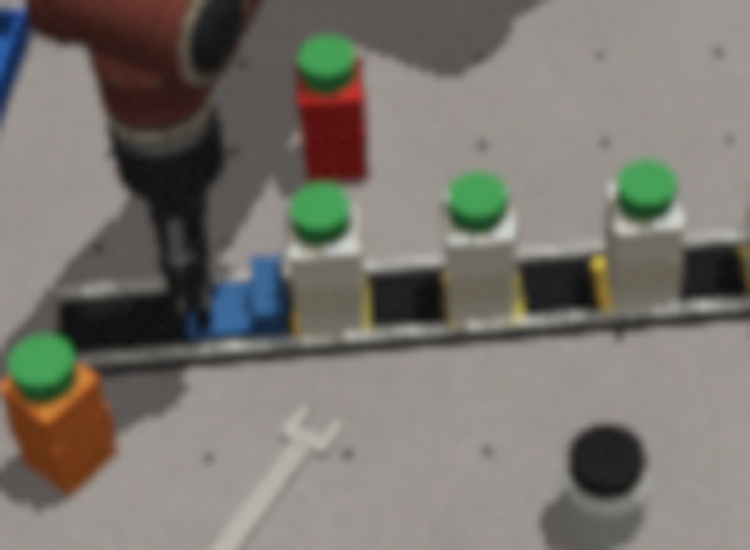

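Call:
{"fn": "play_rows", "kwargs": {"commands": [{"dx":-0.2,"dy":0,"dz":0,"rx":0,"ry":0,"rz":0,"claw":1},{"dx":-0.4,"dy":0,"dz":0,"rx":0,"ry":0,"rz":0,"claw":1},{"dx":-0.4,"dy":0,"dz":0,"rx":0,"ry":0,"rz":0,"claw":1},{"dx":-0.4,"dy":0,"dz":0,"rx":0,"ry":0,"rz":0,"claw":1}]}}

```text
time: 20.5
tool_pos: [0.5581, -0.2071, 0.048]
tool_rot: [-0.002, 0.735, -0.678, -0.001]
contact_force: [-0.6, -2.2, -1.7]
gripper_width: 0.505
```

```bash
python3 - <<'E'
from fkm import *
L=Lane
s=monitor.state(); c,sn=np.cos(L[2]),np.sin(L[2]); d=s['tool_pos'][:2]-L[:2]; print('lane y of tcp',-sn*d[0]+c*d[1],s['contact_force'])
show('scene','s20',(180,160,260,220),9)
E
```

```text
lane y of tcp -0.2616917811918393 [-0.64404666 -2.16106832 -1.7315922 ]
```

View pics/s20.png

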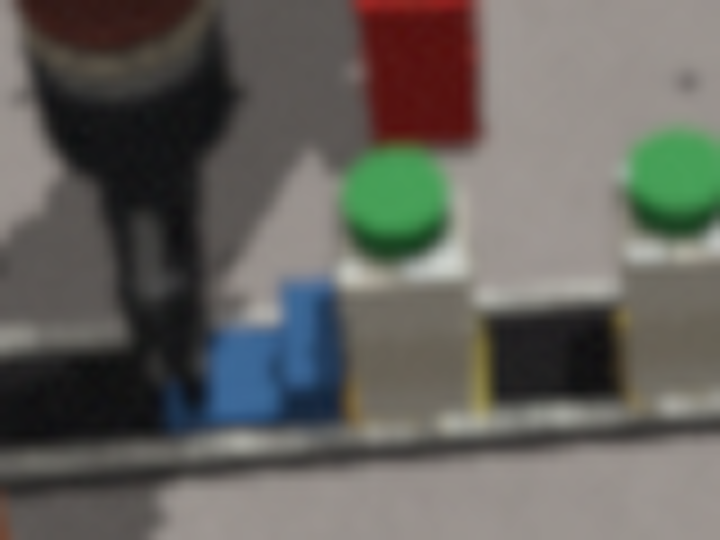

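Call:
{"fn": "play_rows", "kwargs": {"commands": [{"dx":0,"dy":0,"dz":0,"rx":0,"ry":0,"rz":0,"claw":0.46},{"dx":0,"dy":0,"dz":0,"rx":0,"ry":0,"rz":0,"claw":0.4},{"dx":0,"dy":0,"dz":0,"rx":0,"ry":0,"rz":0,"claw":0.3},{"dx":0,"dy":0,"dz":0,"rx":0,"ry":0,"rz":0,"claw":0.25},{"dx":0,"dy":0,"dz":0,"rx":0,"ry":0,"rz":0,"claw":0.25}]}}

```text
time: 21.05
tool_pos: [0.5582, -0.207, 0.0482]
tool_rot: [-0.002, 0.735, -0.678, -0.001]
contact_force: [0.3, 0.0, 0.8]
gripper_width: 0.749
```

Call:
{"fn": "play_rows", "kwargs": {"commands": [{"dx":0,"dy":0,"dz":-1,"rx":0,"ry":0,"rz":0,"claw":0.25},{"dx":0,"dy":0,"dz":-4,"rx":0,"ry":0,"rz":0,"claw":0.25},{"dx":0,"dy":0,"dz":-8,"rx":0,"ry":0,"rz":0,"claw":0.25},{"dx":2,"dy":0,"dz":-13,"rx":0,"ry":0,"rz":0,"claw":0.25},{"dx":5,"dy":0,"dz":-17,"rx":0,"ry":0,"rz":0,"claw":0.25}]}}

```text
time: 21.55
tool_pos: [0.5622, -0.2546, 0.2183]
tool_rot: [-0.002, 0.736, -0.677, -0.0]
contact_force: [0.5, -1.1, 0.7]
gripper_width: 0.752
```

Call:
{"fn": "play_rows", "kwargs": {"commands": [{"dx":5,"dy":-1,"dz":0,"rx":0,"ry":0,"rz":0,"claw":0.25},{"dx":10,"dy":-2,"dz":0,"rx":0,"ry":0,"rz":0,"claw":0.25},{"dx":14,"dy":-3,"dz":0,"rx":0,"ry":0,"rz":0,"claw":0.25},{"dx":14,"dy":-3,"dz":0,"rx":0,"ry":0,"rz":0,"claw":0.25},{"dx":14,"dy":-3,"dz":0,"rx":0,"ry":0,"rz":0,"claw":0.25}]}}

```text
time: 22.05
tool_pos: [0.6034, -0.3925, 0.2179]
tool_rot: [-0.002, 0.735, -0.678, -0.001]
contact_force: [0.0, 0.8, -0.4]
gripper_width: 0.75
```

```bash
python3 - <<'E'
from fkm import *
s=monitor.state(); print(s['time'],s['tool_pos'],s['contact_force'])
show('top','t21',(140,150,350,250),3.8);show('wrist','w21',None,1.5); show('scene','s21',(160,130,360,250),4)
im=grab_frame('top'); cv2.imwrite('pics/t21d.png',cv2.resize(im[165:225,240:340],None,fx=7.5,fy=7.5,interpolation=cv2.INTER_CUBIC))
E
```

```text
22.05 [ 0.60342907 -0.39247504  0.2178747 ] [ 0.02978839  0.83332803 -0.41843023]
```

View pics/t21.png

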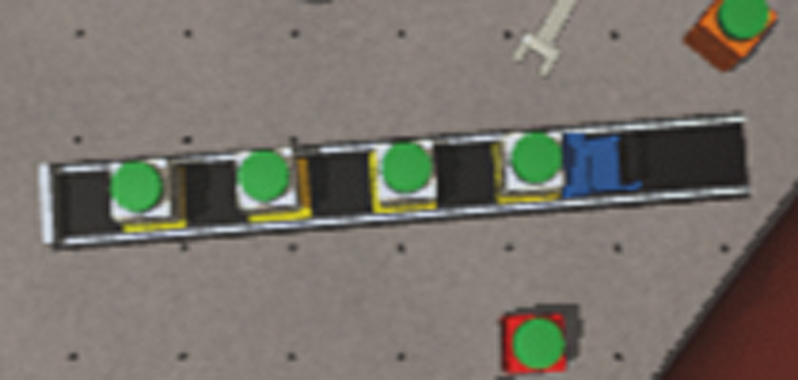

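View pics/t21d.png

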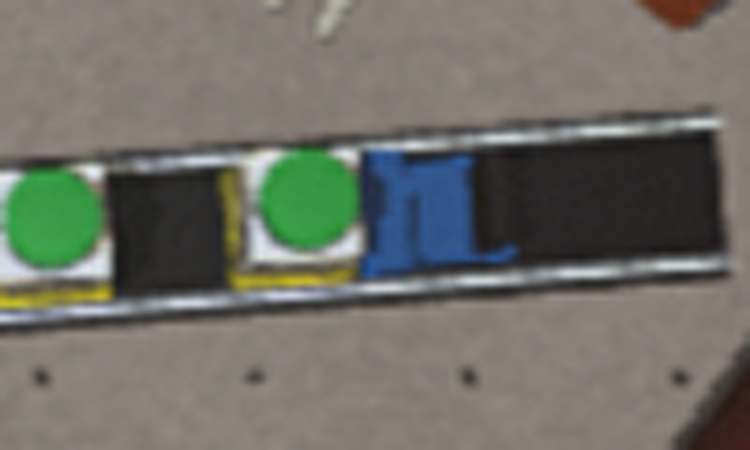

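View pics/s21.png

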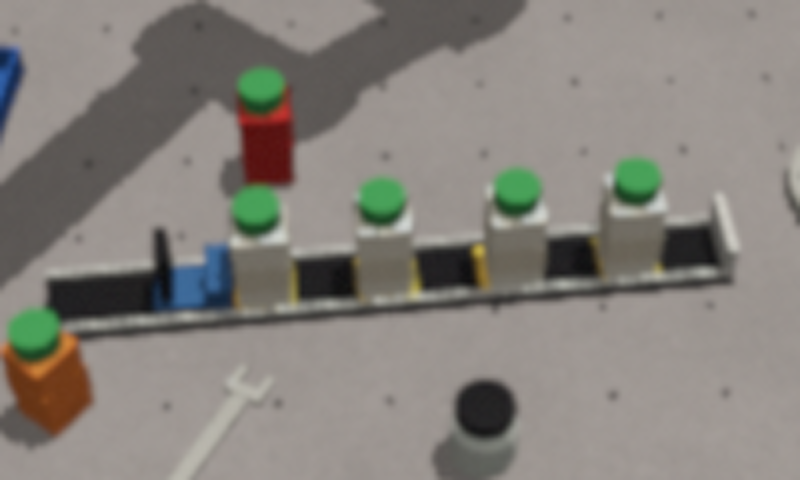

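View pics/w21.png

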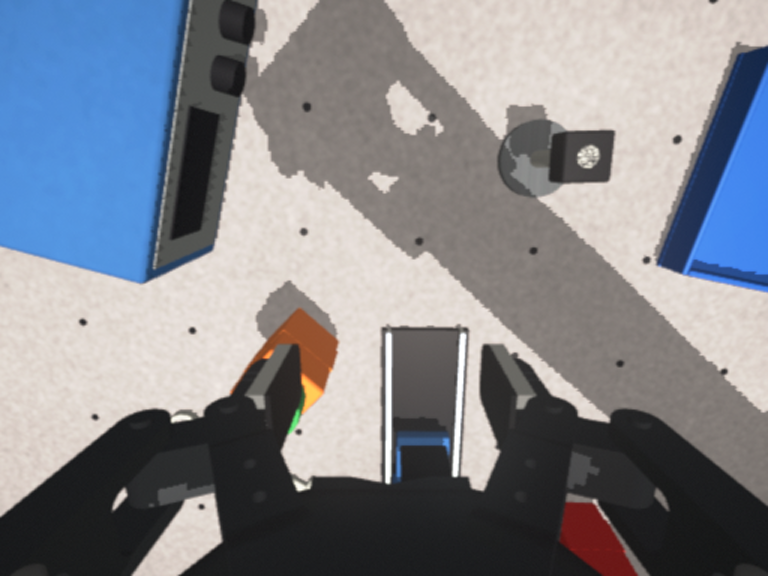

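```bash
python3 - <<'E'
from fkm import *
L=Lane
def ci(p): c,s=np.cos(L[2]),np.sin(L[2]); d=p[:2]-L[:2]; return np.array([c*d[0]+s*d[1],-s*d[0]+c*d[1]]).round(4)
t=lambda u,v,z: ci(back('top',(140+(u+.5)/3.8-.5,150+(v+.5)/3.8-.5),z))
d=lambda u,v,z: ci(back('top',(240+(u+.5)/7.5-.5,165+(v+.5)/7.5-.5),z))
print('caps',t(136,187,.124),t(265,176,.124),t(407,167,.124),t(537,158,.124))
print('jar d cap',d(310,199,.124),'foot corner',d(360,272,.006+.094),'face',d(364,277,.042),'block rear',d(412,200,.042),'fin',d(478,200,.08))
print(monitor.state()['joint_vel'].round(4))
E
```

```text
caps [-0.0008  0.1709] [0.0007 0.0613] [-0.0004 -0.0598] [-0.0007 -0.1712]
jar d cap [-0.0004 -0.1711] foot corner [-0.0317 -0.1928] face [-0.0298 -0.2011] block rear [ 0.0039 -0.2261] fin [-0.0019 -0.2506]
[ 0.0017 -0.0029  0.     -0.0015 -0.0037  0.0006]
```

```bash
python3 -c "
from plant import ticket,monitor
print(ticket.job_done()); print(monitor.state()['time'])"
```

```text
the job is handed in; nothing more can be done
None
the job is handed in; nothing more can be done
```

I stood both tipped jars upright and slid the blue end stop up to the last jar. I then handed the job in at about 22 s of the 72 s allowed; no verdict was reported.

- **Jars:** The tipped jar with its cap away from the robot (jar_a) now stands in bay 3, and the other (jar_b) stands in bay 1. The neighbours in bays 2 and 4 show no movement.
- **End stop:** I moved it by its black fin, released it and backed the arm clear, so the robot touches nothing.

**Last checks, from the top camera:** The four caps measured within about 4 mm of their bay centres along the lane and 1 mm across it. The stop's face is about 30 mm from the last jar's centre, a gap of about 5 mm, against the 37 mm limit. The other things on the table look unmoved, judged by eye only and where the last views show them.

**Checks that disagreed:**
- Along the lane, the top and wrist views of the standing jars' caps differed by about 4 mm, close to the calibration limit.
- One wrist picture read about 10 mm off because the arm was still moving; I corrected it against the bay mark.
- The wrist picture taken before placing jar_b in bay 1 read about 6 mm low across the lane, corrected against the bay mark in the same way.

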